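# Make up the spare-parts kit beside the used appliances

### The arm

A 6-joint arm with a two-finger parallel gripper is mounted at the origin on the work surface. World frame = base frame: x ahead of the robot, y to its left, z up, the work surface at z = 0. Lengths are in m, angles in degrees, forces in N, time in s.
With the tool pointing down it reaches from about 0.3 to 0.75 m from the base axis. Payload 8.5 kg.
Tool frame: the origin (TCP) lies between the finger pads; the fingertips stand ahead of it and the grasp point (between the pads) lies 8 mm behind it (env.tcp_to_tips is the z of the fingertips in the tool frame, in m); z points along the fingers, x is the direction in which the jaws open and shut, and the axes are right-handed (so a half turn about z gives the same grasp; the last joint's range is limited). The gripper opens to 85 mm and grips with 20 to 120 N. Pads are 22 mm wide; open, the fingers measure 114 mm over their backs; the gripper's body (76 mm by 85 mm) begins 54 mm behind the grasp point. The pads swing forward as they close: fully open they stand 13 mm farther back than shut.
Start: joints at [62.664, 21.807, 74.336, -0, 83.858, -12.336], TCP at [0.142, 0.531, 0.217] pointing down, gripper open.
Joint ranges: [-178.18, 178.18], [-50.72, 133.34], [12.68, 142.11], [-81.47, 261.47], [9.98, 163.14], [-165.26, 165.26]. Speed limits (degrees/s): [136.94, 136.94, 180, 180, 180, 180].

### API

Orientations are given as a 3x3 rotation matrix whose columns are the frame's x, y, z axes.
In Python, from rig import observe, viewer, env gives the robot as it stands.
- The arm moves only by the tool jog_arm, never from a script. Its arguments are lists of equal length, an entry for each row: "dr": the turn, a rotation vector about the tool's x, y, z in rad, a list of three; "slide": the shift along the tool's x, y, z in m, a list of three; "gripper": the opening, from -1 (shut) to 1 (fully open), so that 0 is half open. In form: {"dr": [[rx, ry, rz], ...], "slide": [[dx, dy, dz], ...], "gripper": [gripper, ...]}. A call has exactly 10 rows; each row shifts and turns the commanded pose from where the row before left it, along the tool's axes as they then stand; what a row does not reach is not made up. A row lasts 1/10 s, in which the tool goes at most 50 mm and 8.59 degrees, less where a joint would pass 70% of its speed; a pose out of reach is approached as far as the arm can. A call is refused whole if a number of a shift passes 0.05 or a number of a turn 0.15, either way. A call with a gripper value outside its range is refused whole. The fingers move at their own pace and stop on an object; "force" is the grip in N (left out, the last holds). Time passes only in rows, so rows that do not move let the fingers close, or fill a call up. It gives the time, the measured TCP pose, the force and the opening at its end, in the units of the state.
- observe(): the state, without advancing time (a new reading comes with each control period).
- viewer.get_image(name): name is "scene" or "top" or "wrist"; returns a dict with "pixels" (384x512x3 uint8, blue, green, red), "camera_matrix" (3x3 intrinsics, pixels), "R" (3x3) and "t" (3): a world point X has camera coordinates R X + t. Camera axes: x right, y down, z forward; pixel columns grow to the right and rows downward; lengths in m; the calibration is good to about 2 mm. A picture is of the moment at which its call begins. There is no depth.
- env.close_job(): hands the job in, once; it reports no verdict.
The state is a dict: "time_s": time; "q": joint angles; "qvel": joint speeds; "joint_efforts": joint torques, N m; "position": TCP position; "tool_rot": TCP orientation; "ft_force": force on the tool from outside, world axes, zero at the start; "wrist_torque": the same for the moment, N m; "grip_width": finger opening in m.
Only numpy, scipy, OpenCV 4.12 (cv2) and the standard library are available. Lean on these libraries where they do the work, as an engineer would, in place of code of your own. Each camera call takes 0.05 s, during which the arm holds its last target.

### The job

Pack the spares for a second-hand oven: lay the big dial at the left end of the open tub (left as seen from the robot), the small dial at its right end and the rocker switch in the middle between them, all flat on the tub's floor with their tops up, then put the lid fully home on the tub. Stand the filter cartridge, which is too tall for the tub, upright on the base of the price stand, centred on the ring marked in front of the card. Leave the mug, the tape roll and the screwdriver where they are.

Things in the scene. Friction and masses are not known exactly. Their poses are not given: they have to be found in the camera images.
- tub: Open grey plastic tub, fixed. Outside 108 (x) by 208 (y) by 44 mm high, walls and floor 4 mm: inside 100 by 200 mm, 40 mm deep. Origin: centre of its underside; x points away from the robot, y along its length to the left end (turned at most 0.25 rad). A thin dark line inside, 32 mm above the underside, is the fill line: contents stay below it.
- stand: Price stand of dark steel, fixed: base plate 8 mm thick with a thin light ring (66 mm across) marked on it, and along its far edge an upright panel with a blank white card, top 86 mm above the counter, front face 53 mm behind the ring's centre. Origin: under the ring's centre, at the base's underside; x points to the panel, away from the robot. Base: x -45 to 60, y -55 to 55 mm.
- lid: Loose white lid of the tub, lying right way up. Origin: centre of the underside of its skirt. Skirt 92 (x) by 192 (y) mm, 10 mm deep, 4 mm play each side in the tub; plate 112 by 212 mm from z = 10 to 14 mm. Black bar handle on its middle: 14 mm thick (x), 70 long (y), z = 14 to 38 mm. Fully home, the plate rests on the rim, lid origin 34 mm above the tub's. Fits either way round.
- big_dial: Large round white plastic control dial lying flat, loose, 50 mm in diameter, 25 mm high (a 22 mm disc with a 3 mm high pointer ridge on top). Origin: centre of its underside, z up through its top.
- small_dial: Small round white plastic control dial lying flat, loose, 32 mm in diameter, 25 mm high (a 22 mm disc with a 3 mm high pointer ridge on top). Origin: centre of its underside, z up through its top.
- switch: Black rectangular rocker switch with a grey rocker on top, loose: 42 (x) by 26 (y) mm, body 22 mm high, about 26 mm with the rocker. Origin: centre of its underside, z up.
- cartridge: White plastic water filter cartridge with a grey band, loose, standing upright, about 0.2 kg: lower part 54 mm in diameter up to 58 mm, neck 40 mm in diameter from 62 to 95 mm (its top). Origin: centre of its underside, z up.
- mug: White mug, 80 mm across, 90 mm high; origin: centre of its underside. To be left alone.
- tape: Amber roll of tape lying flat, 90 mm across, 25 mm high; origin: centre of its underside. To be left alone.
- screwdriver: Screwdriver, 200 mm long, lying on the counter; x along it from handle to tip, origin at its middle on the underside. To be left alone.
Mind the look-alikes: they are no part of the job. Leave any red look-alike of the small_dial alone.

How it is judged:
By the outcome, as a careful person would: the job done as asked, in the order asked, and still so for the second after the job is handed in, with the robot touching nothing.
It also fails if it takes over 125 s, if anything falls off the work surface, if the arm or the gripper's body presses on something with over 40 N, if the wrist force passes 120 N, or if a joint passes its speed limit or range.

## Working session

There is one attempt and no reset: what is moved stays moved. The work goes in short steps, Python scripts to look and compute and a tool call to move; the robot and the scene stay as the last step left them, time stands still between calls to the robot, and variables do not carry over. Pictures are saved under pics/ and viewed, and the job is handed in when it is done.

Besides the shell and the picture viewer there is one more tool, called after "Request:" as name(argument=value, ...) on one line, values as JSON. jog_arm: Moves the arm, as the interface text tells. Its arguments: {"type":"object","properties":{"dr":{"type":"array","items":{"type":"array","items":{"type":"number"}}},"slide":{"type":"array","items":{"type":"array","items":{"type":"number"}}},"gripper":{"type":"array","items":{"type":"number"}},"force":{"type":"number"}},"required":["dr","slide","gripper"]}

```bash
ls; mkdir -p pics
python3 - <<'E'
from rig import observe, viewer, env
import cv2
print(observe()); print(env.tcp_to_tips)
for n in ["scene","top","wrist"]:
    im=viewer.get_image(n); cv2.imwrite(f"pics/{n}0.png",im["pixels"]); print(n,im["camera_matrix"].tolist(),im["R"].round(4).tolist(),im["t"])
E
```

```text
pics
{'time_s': 0.0, 'q': array([ 6.26625239e+01,  2.18408142e+01,  7.43852139e+01,  1.79684367e-03,
        8.38574409e+01, -1.23363402e+01]), 'qvel': array([ 0.04261503,  0.05487301,  0.10060082,  0.06491579,  0.03093884,
       -0.06966933]), 'joint_efforts': array([ 1.13163584e-03, -4.48454225e+01, -2.31283021e+01, -1.36572839e-04,
        4.67792837e-03, -5.14537106e-06]), 'position': array([0.14221353, 0.53097319, 0.21641073]), 'tool_rot': array([[ 2.58840965e-01,  9.65919701e-01, -6.96709615e-04],
       [ 9.65918914e-01, -2.58841677e-01, -1.27978870e-03],
       [-1.41651061e-03, -3.41703252e-04, -9.99998938e-01]]), 'ft_force': array([-0.64586004, -0.34872153, -0.35481931]), 'wrist_torque': array([-0.00149621, -0.02229853,  0.01876855]), 'grip_width': 0.08526289682251326}
0.011
scene [[401.3355626457093, 0.0, 255.5224934577985], [0.0, 401.3355626457093, 187.95761825533828], [0.0, 0.0, 1.0]] [[-0.8694, 0.4938, 0.0152], [0.3165, 0.5804, -0.7503], [-0.3794, -0.6475, -0.6609]] [ 0.51985147 -0.0947158   1.28449215]
top [[453.1573646877049, 0.0, 246.33252552070368], [0.0, 453.1573646877049, 188.49285940797802], [0.0, 0.0, 1.0]] [[-0.0142, -0.9996, -0.0234], [-0.997, 0.0159, -0.0753], [0.0757, 0.0223, -0.9969]] [-0.04417738  0.55553266  1.55619362]
wrist [[296.5061258324311, 0.0, 259.21190921799234], [0.0, 296.5061258324311, 196.75965455720245], [0.0, 0.0, 1.0]] [[0.2576, 0.9663, -0.0013], [0.9219, -0.2453, 0.3], [0.2895, -0.0785, -0.9539]] [-0.54825764 -0.03983373  0.3792181 ]
```

View pics/scene0.png

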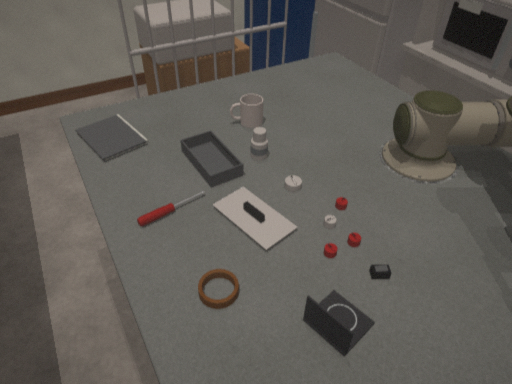

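View pics/top0.png

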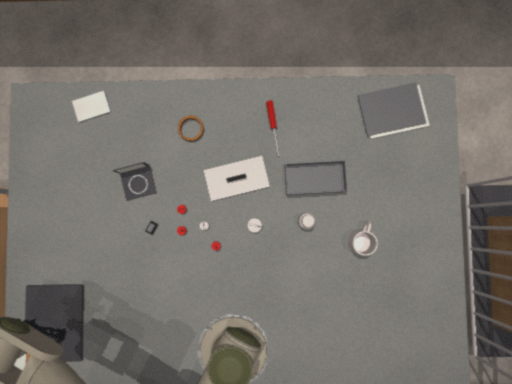

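View pics/wrist0.png

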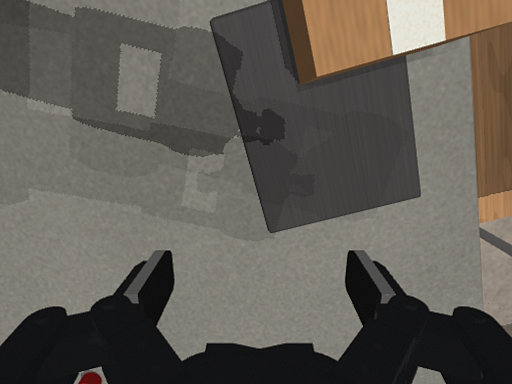

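The top view shows tub (316,179), lid (237,178), stand ring (138,184), big dial (255,226), white small dial (204,226), switch (152,228), cartridge (307,221) and mug (364,243). Red look-alikes are at (182,210), (182,231) and (216,246).

```bash
cat > h.py <<'E'
import numpy as np, cv2
from rig import observe, viewer, env
np.set_printoptions(precision=4,suppress=True)
def ray(im,uv):
    d=np.linalg.inv(im["camera_matrix"])@np.array([uv[0],uv[1],1.0]); R=np.array(im["R"]);return -R.T@im["t"], R.T@d
def onz(im,uv,z):
    c,d=ray(im,uv); return c+d*(z-c[2])/d[2]
def proj(im,X):
    p=im["camera_matrix"]@(np.array(im["R"])@np.asarray(X,float)+im["t"]); return p[:2]/p[2]
def tri(obs):
    A=np.zeros((3,3));b=np.zeros(3)
    for im,uv in obs:
        c,d=ray(im,uv); d=d/np.linalg.norm(d);P=np.eye(3)-np.outer(d,d);A+=P;b+=P@c
    X=np.linalg.solve(A,b); return X,[float(np.linalg.norm(proj(im,X)-uv)) for im,uv in obs]
def save(im,name):
    import pickle; pickle.dump(im,open(f"pics/{name}.pkl","wb")); cv2.imwrite(f"pics/{name}.png",im["pixels"])
def load(name):
    import pickle; return pickle.load(open(f"pics/{name}.pkl","rb"))
E
python3 - <<'E'
from h import *
t=viewer.get_image("top");s=viewer.get_image("scene");save(t,"t1");save(s,"s1")
P=t["pixels"];cv2.imwrite("pics/tz.png",cv2.resize(P[90:260,110:390],None,fx=2.8,fy=2.8,interpolation=cv2.INTER_CUBIC))
Q=s["pixels"];cv2.imwrite("pics/sz.png",cv2.resize(Q[90:350,150:420],None,fx=2.3,fy=2.3,interpolation=cv2.INTER_CUBIC))
for n,a,z in [("tub",(316,179),.04),("lid",(237,178),.014),("ring",(138,184),.008),("big",(255,226),.022),("small",(204,226),.022),("switch",(152,228),.024),("cart",(307,221),.095),("mug",(364,243),.09)]:
    print(n,onz(t,a,z))
for n,a,b in [("big",(255,226),(293,183)),("small",(204,226),(330,221)),("switch",(152,228),(380,271)),("cart",(308,221),(260,133)),("ring",(138,184),(341,318))]:
    print(n,tri([(t,a),(s,b)]))
E
```

```text
tub [ 0.5821 -0.2924  0.04  ]
lid [ 0.5927 -0.0203  0.014 ]
ring [0.5778 0.3299 0.008 ]
big [ 0.4244 -0.0807  0.022 ]
small [0.4268 0.0958 0.022 ]
switch [0.4225 0.2763 0.024 ]
cart [ 0.4388 -0.2521  0.095 ]
mug [ 0.3643 -0.437   0.09  ]
big (array([ 0.4251, -0.0813,  0.0094]), [0.30274862668536173, 0.36252167822055903])
small (array([0.4274, 0.0963, 0.0131]), [0.2512459828167802, 0.3374371288037073])
switch (array([0.4225, 0.2795, 0.0098]), [0.04364756912648852, 0.06734985106865726])
cart (array([ 0.4385, -0.2563,  0.0847]), [0.11478787922134422, 0.1240940778557327])
ring (array([0.5779, 0.33  , 0.0071]), [0.034036928326276084, 0.05798149643779522])
```

View pics/tz.png

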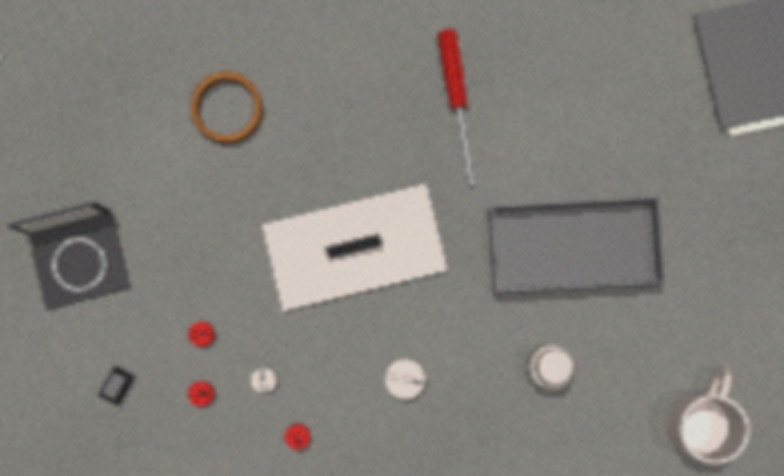

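View pics/sz.png

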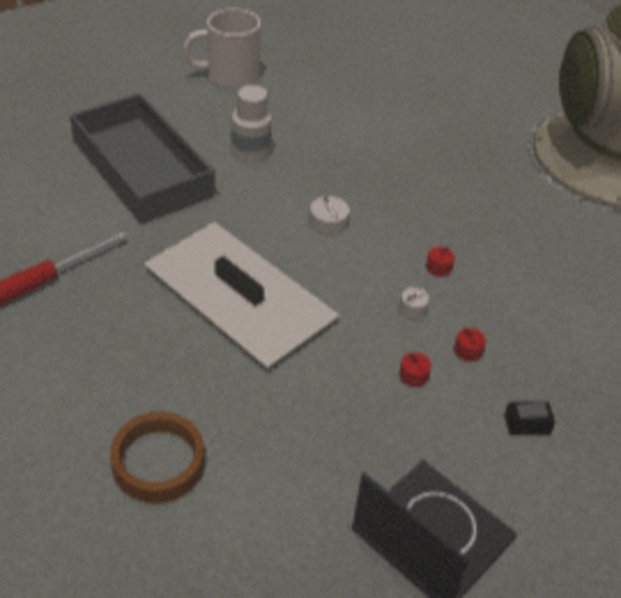

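```bash
cat >> h.py <<'E'
def yaw(R): return np.degrees(np.arctan2(R[1,0],R[0,0]))
def plan(target,yawdeg=None,vmax=0.045):
    """print rows of (dr,slide): turn first-order simultaneous with slide (axes before row's turn)"""
    o=observe();p=o["position"];R=o["tool_rot"];th=np.radians(yaw(R)); n=max(1,int(np.ceil(np.linalg.norm(np.array(target)-p)/vmax)))
    d=0 if yawdeg is None else (np.radians(yawdeg)-th+np.pi)%(2*np.pi)-np.pi
    # tool z is down: a positive turn about tool z lowers yaw
    nt=int(np.ceil(abs(d)/0.14)); n=max(n,nt)
    from scipy.spatial.transform import Rotation as Ro
    zt=np.array([0,0,-1.]); xt=np.array([np.cos(th+d),np.sin(th+d),0]); Rt=np.c_[xt,np.cross(zt,xt),zt]
    rv=Ro.from_matrix(R.T@Rt).as_rotvec()
    print("pos",p,"yaw",np.degrees(th),"t",o["time_s"],"gw",o["grip_width"],"n",n,"total rotvec",rv,"world d",np.array(target)-p)
    dp=(np.array(target)-p)/n
    for i in range(n):
        Ri=R@Ro.from_rotvec(rv*(i)/n).as_matrix()
        print(i,"dr",(rv/n).round(4),"slide",(Ri.T@dp).round(4))
E
python3 - <<'E'
from h import *
im=load("t1"); w=viewer.get_image("wrist");o=observe()
C=-np.array(w["R"]).T@w["t"];print("cam in tool",o["tool_rot"].T@(C-o["position"]));print((np.array(w["R"])@o["tool_rot"]))
plan([0.42,0.19,0.33],0)
E
```

```text
cam in tool [-0.0013 -0.0764 -0.1564]
[[ 1.     -0.0013  0.0002]
 [ 0.0013  0.9539 -0.3002]
 [ 0.0002  0.3002  0.9539]]
pos [0.1423 0.5312 0.2168] yaw 75.00075646587345 t 0.3 gw 0.08533721930593362 n 11 total rotvec [0.0002 0.0005 1.309 ] world d [ 0.2777 -0.3412  0.1132]
0 dr [0.    0.    0.119] slide [-0.0234  0.0324 -0.0103]
1 dr [0.    0.    0.119] slide [-0.0194  0.035  -0.0103]
2 dr [0.    0.    0.119] slide [-0.0151  0.037  -0.0103]
3 dr [0.    0.    0.119] slide [-0.0106  0.0386 -0.0103]
4 dr [0.    0.    0.119] slide [-0.006   0.0395 -0.0103]
5 dr [0.    0.    0.119] slide [-0.0012  0.04   -0.0103]
6 dr [0.    0.    0.119] slide [ 0.0035  0.0398 -0.0103]
7 dr [0.    0.    0.119] slide [ 0.0082  0.0391 -0.0103]
8 dr [0.    0.    0.119] slide [ 0.0128  0.0379 -0.0103]
9 dr [0.    0.    0.119] slide [ 0.0172  0.0361 -0.0103]
10 dr [0.    0.    0.119] slide [ 0.0214  0.0338 -0.0103]
```

Run:
```python
from h import *
plan([0.45,0.17,0.2],90)
```

```text
pos [0.1423 0.5312 0.2168] yaw 75.00075646587345 t 0.3 gw 0.08533721930593362 n 11 total rotvec [-0.0001  0.0005 -0.2618] world d [ 0.3077 -0.3612 -0.0168]
0 dr [-0.      0.     -0.0238] slide [-0.0245  0.0355  0.0015]
1 dr [-0.      0.     -0.0238] slide [-0.0253  0.0349  0.0015]
2 dr [-0.      0.     -0.0238] slide [-0.0261  0.0343  0.0015]
3 dr [-0.      0.     -0.0238] slide [-0.0269  0.0337  0.0015]
4 dr [-0.      0.     -0.0238] slide [-0.0277  0.033   0.0015]
5 dr [-0.      0.     -0.0238] slide [-0.0285  0.0324  0.0015]
6 dr [-0.      0.     -0.0238] slide [-0.0293  0.0317  0.0015]
7 dr [-0.      0.     -0.0238] slide [-0.03    0.031   0.0015]
8 dr [-0.      0.     -0.0238] slide [-0.0308  0.0302  0.0015]
9 dr [-0.      0.     -0.0238] slide [-0.0315  0.0295  0.0015]
10 dr [-0.      0.     -0.0238] slide [-0.0322  0.0287  0.0015]
```

Request:
jog_arm(dr=[[0,0,-0.029],[0,0,-0.029],[0,0,-0.029],[0,0,-0.029],[0,0,-0.029],[0,0,-0.029],[0,0,-0.029],[0,0,-0.029],[0,0,-0.029],[0,0,0]], slide=[[-0.027,0.039,0.002],[-0.028,0.038,0.002],[-0.029,0.037,0.002],[-0.03,0.036,0.002],[-0.031,0.036,0.002],[-0.032,0.035,0.002],[-0.034,0.034,0.001],[-0.035,0.033,0.001],[-0.035,0.032,0.001],[-0.036,0.031,0.001]], gripper=[1,1,1,1,1,1,1,1,1,1])

```text
time_s: 1.3
position: [0.451, 0.1681, 0.2012]
tool_rot: [[0.0, 1.0, 0.0], [1.0, -0.0, 0.0], [0.0, 0.0, -1.0]]
ft_force: [0.6, 0.9, 0.2]
grip_width: 0.0852
```

Run:
```python
from h import *
o=observe();print(o["position"],yaw(o["tool_rot"]),o["qvel"],o["time_s"])
w=viewer.get_image("wrist");save(w,"w1");print(observe()["position"])
```

```text
[0.451  0.1681 0.2012] 89.98713486106298 [-50.1292  15.2049 -20.0132   0.0679   4.5106 -48.4409] 1.3
[0.4553 0.1636 0.2007]
```

View pics/w1.png

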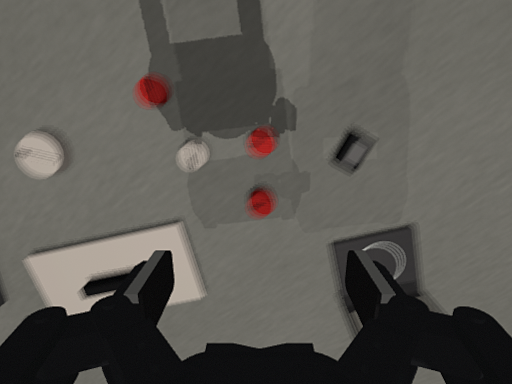

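The picture is blurred because the arm had not stopped, so I retake it settled.

Run:
```python
from h import *
viewer.get_image("wrist");viewer.get_image("wrist");w=viewer.get_image("wrist");save(w,"w2");o=observe();print(o["position"],o["qvel"],o["time_s"])
C=-np.array(w["R"]).T@w["t"];print("cam in tool",o["tool_rot"].T@(C-o["position"]))
plan([0.45,-0.17,0.2],90)
```

```text
[0.4502 0.1693 0.2008] [ 2.581  -0.9088  0.9083  0.1237  0.0851  0.2544] 1.5
cam in tool [-0.0024 -0.0757 -0.1563]
pos [0.4502 0.1693 0.2008] yaw 89.83602830333689 t 1.5 gw 0.08522049907788476 n 8 total rotvec [-0.0007 -0.0002 -0.0029] world d [-0.0002 -0.3393 -0.0008]
0 dr [-0.0001 -0.     -0.0004] slide [-0.0424  0.0001  0.0001]
1 dr [-0.0001 -0.     -0.0004] slide [-0.0424  0.0001  0.0001]
2 dr [-0.0001 -0.     -0.0004] slide [-0.0424  0.0001  0.0001]
3 dr [-0.0001 -0.     -0.0004] slide [-0.0424  0.0001  0.0001]
4 dr [-0.0001 -0.     -0.0004] slide [-0.0424  0.      0.0001]
5 dr [-0.0001 -0.     -0.0004] slide [-0.0424  0.      0.0001]
6 dr [-0.0001 -0.     -0.0004] slide [-0.0424  0.      0.0001]
7 dr [-0.0001 -0.     -0.0004] slide [-0.0424 -0.      0.0001]
```

View pics/w2.png

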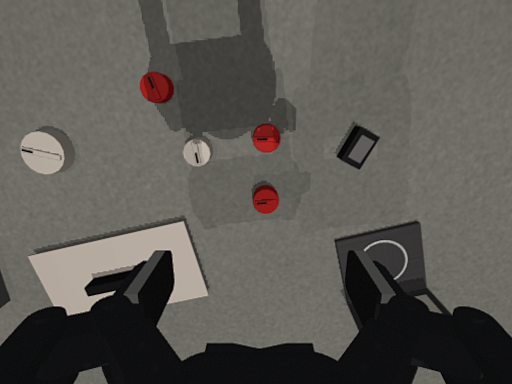

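Request:
jog_arm(dr=[[0,0,0],[0,0,0],[0,0,0],[0,0,0],[0,0,0],[0,0,0],[0,0,0],[0,0,0],[0,0,0],[0,0,0]], slide=[[-0.042,0,0],[-0.042,0,0],[-0.042,0,0],[-0.042,0,0],[-0.042,0,0],[-0.042,0,0],[-0.042,0,0],[-0.04,0,0],[0,0,0],[0,0,0]], gripper=[1,1,1,1,1,1,1,1,1,1])

```text
time_s: 2.5
position: [0.4496, -0.1631, 0.201]
tool_rot: [[0.001, 1.0, -0.0], [1.0, -0.001, 0.001], [0.001, -0.0, -1.0]]
ft_force: [-0.0, 0.3, -1.0]
grip_width: 0.0853
```

Run:
```python
from h import *
w=viewer.get_image("wrist");save(w,"w3");o=observe();print(o["position"],o["qvel"],o["time_s"])
```

```text
[ 0.4496 -0.1625  0.201 ] [ 0.8991 -0.2875  0.2564 -0.092  -0.0499 -0.1239] 2.55
```

View pics/w3.png

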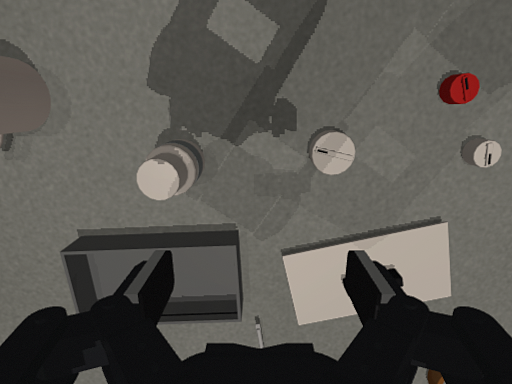

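Run:
```python
from h import *
w=load("w3")["pixels"]; a=cv2.resize(w[200:350,50:260],None,fx=3.8,fy=3.8,interpolation=cv2.INTER_CUBIC);cv2.imwrite("pics/z_tub.png",cv2.convertScaleAbs(a,alpha=1.8,beta=10))
w2=load("w2")["pixels"]; a=cv2.resize(w[205:335,270:460],None,fx=3,fy=3,interpolation=cv2.INTER_CUBIC);b=cv2.resize(w2[60:180,140:340],None,fx=3,fy=3,interpolation=cv2.INTER_CUBIC);a=cv2.copyMakeBorder(a,0,0,0,30,0);cv2.imwrite("pics/z_lid.png",a);cv2.imwrite("pics/z_small.png",b)
```

```text
(no output)
```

View pics/z_tub.png

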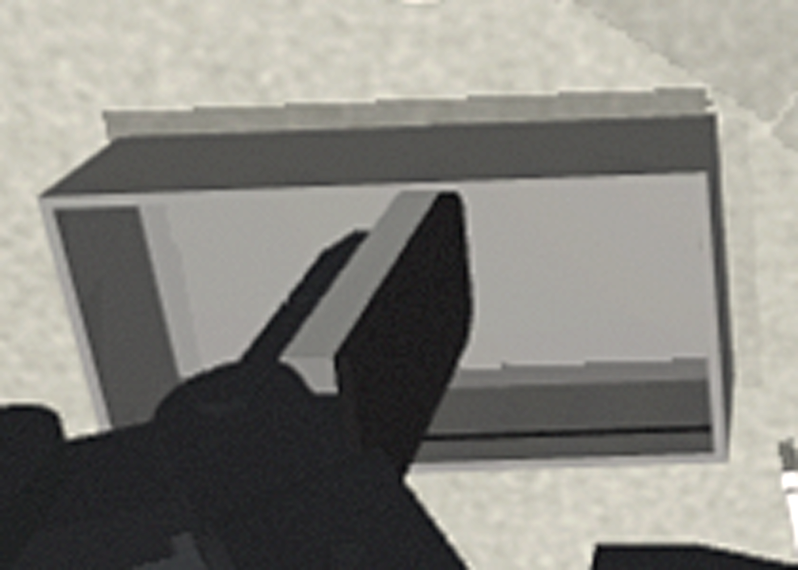

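View pics/z_small.png

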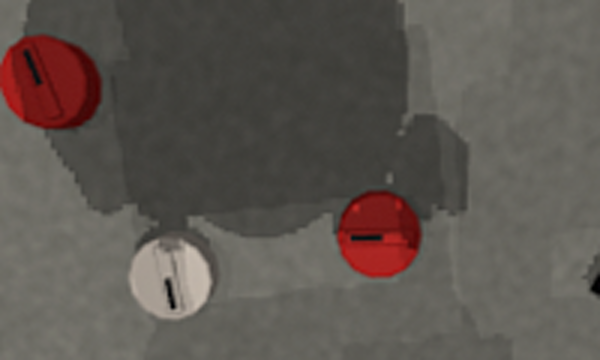

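View pics/z_lid.png

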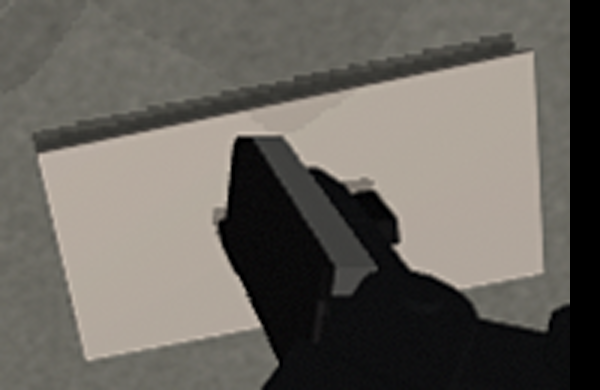

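The white dial at w2 (197,152) is the small dial. The red ones at (157,87), (265,137) and (265,199) are the look-alikes. Tub rim corners in w3 are about (61,252), (238,245) and (241,321), and the lid corners about (283,256), (448,222), (451,296) and (299,325).

Run:
```python
from h import *
w2=load("w2");w3=load("w3");t=load("t1");s=load("s1")
def cen(im,uv,thr,r=30):
    g=cv2.cvtColor(im["pixels"],cv2.COLOR_BGR2GRAY); m=(g>thr).astype(np.uint8)
    n,l,st,c=cv2.connectedComponentsWithStats(m); k=l[int(uv[1]),int(uv[0])]
    cs,_=cv2.findContours((l==k).astype(np.uint8),cv2.RETR_EXTERNAL,cv2.CHAIN_APPROX_NONE); h=cv2.convexHull(cs[0]); e=cv2.fitEllipse(h)
    return np.array(e[0]),e[1],st[k]
g=cv2.cvtColor(w3["pixels"],cv2.COLOR_BGR2GRAY)
print(g[153,305:365]);print(g[180,130:200])
for n,a,b in [("big",(42,145),(333,143)),("small",(190,146),(480,146))]:
  for thr in (130,150):
    ca=cen(w2,a,thr);cb=cen(w3,b,thr);print(n,thr,ca,cb,tri([(w2,ca[0]),(w3,cb[0])]))
print("lid");L=[onz(w3,p,.014) for p in [(282.7,256),(448,222.3),(451,295.7),(299,325)]];print(np.array(L))
for i in range(4):print(np.linalg.norm(L[i]-L[i-1]))
print("ctr",np.mean(L,0))
print("tub");T=[onz(w3,p,.044) for p in [(61.1,251.8),(237.6,244.7),(241.1,321.1)]];print(np.array(T),np.linalg.norm(T[0]-T[1]),np.linalg.norm(T[2]-T[1]),(T[0]+T[2])/2)
```

```text
[106 103  93  87  73  76  78 114 152 151 146 147 148 146 136 140 129 140
 143 140 115  94 100 154 149 147 148 149 149 149 150 157 162 160 152 142
 128 124 124 145 157 171 172 172 171 169 167 167 169 157 114 109 111 111
 109 108 110 110 109 106]
[105 107 108 110 110 107 128 172 174 172 172 171 172 172 172 171 172 172
 172 173 173 173 173 173 173 173 174 173 174 174 173 174 174 174 174 174
 174 174 175 175 176 177 177 179 176 160 156 160 150 102  77  83  83  84
  83  85 101 129 136 135 135 136 134 119  89  83  82  88  96  93]
big 130 (array([ 41.7245, 152.5099]), (38.42006301879883, 47.946128845214844), array([  20,  131,   44,   44, 1371], dtype=int32)) (array([333.3233, 153.0257]), (40.93151092529297, 43.504573822021484), array([ 313,  132,   42,   43, 1333], dtype=int32)) (array([ 0.4265, -0.08  ,  0.021 ]), [0.06604688643638862, 0.06561539111003037])Traceback (most recent call last):
  File "<stdin>", line 12, in <module>
  File "<stdin>", line 6, in cen
cv2.error: OpenCV(4.12.0) /io/opencv/modules/imgproc/src/shapedescr.cpp:361: error: (-201:Incorrect size of input array) There should be at least 5 points to fit the ellipse in function 'fitEllipseNoDirect'
```

Run:
```python
from h import *
w2=load("w2");w3=load("w3");t=load("t1");s=load("s1")
def cen(im,uv,thr,r=30):
    g=cv2.cvtColor(im["pixels"],cv2.COLOR_BGR2GRAY); m=(g>thr).astype(np.uint8)
    n,l,st,c=cv2.connectedComponentsWithStats(m); k=l[int(uv[1]),int(uv[0])]
    cs,_=cv2.findContours((l==k).astype(np.uint8),cv2.RETR_EXTERNAL,cv2.CHAIN_APPROX_NONE); h=cv2.convexHull(max(cs,key=len)); e=cv2.fitEllipse(h)
    return np.array(e[0]),e[1],st[k]
for n,a,b in [("small",(190,146),(480,150))]:
  for thr in (125,130,):
    ca=cen(w2,a,thr);cb=cen(w3,b,thr);print(n,thr,ca,cb,tri([(w2,ca[0]),(w3,cb[0])]))
print("lid");L=[onz(w3,p,.014) for p in [(282.7,256),(448,222.3),(451,295.7),(299,325)]];print(np.array(L))
for i in range(4):print(np.linalg.norm(L[i]-L[i-1]))
d=L[1]-L[0]+L[2]-L[3];print("ctr",np.mean(L,0),"yaw of y-axis",np.degrees(np.arctan2(-d[0],d[1])))
print("tub");T=[onz(w3,p,.044) for p in [(61.1,251.8),(237.6,244.7),(241.1,321.1)]];d=T[1]-T[0];print(np.array(T),np.linalg.norm(T[0]-T[1]),np.linalg.norm(T[2]-T[1]),(T[0]+T[2])/2,np.degrees(np.arctan2(-d[0],d[1])))
```

```text
small 125 (array([196.1552, 152.6061]), (26.196273803710938, 27.510828018188477), array([183, 140,  27,  26, 512], dtype=int32)) (array([487.3  , 153.575]), (24.14935874938965, 29.985919952392578), array([474, 141,  28,  27, 506], dtype=int32)) (array([0.4272, 0.0953, 0.021 ]), [0.16246822266157587, 0.1629784692289512])
small 130 (array([196.1835, 152.5152]), (26.0045108795166, 27.463594436645508), array([183, 140,  27,  26, 495], dtype=int32)) (array([487.3472, 153.5802]), (24.103689193725586, 29.973520278930664), array([474, 141,  28,  27, 492], dtype=int32)) (array([0.4271, 0.0953, 0.021 ]), [0.11450436566588805, 0.11486614179231933])
lid
[[ 0.5613 -0.1337  0.014 ]
 [ 0.5141  0.0715  0.014 ]
 [ 0.6215  0.0962  0.014 ]
 [ 0.6697 -0.1082  0.014 ]]
0.11143798139960479
0.21059744021082524
0.11011867662356659
0.20996964076176536
ctr [ 0.5917 -0.0185  0.014 ] yaw of y-axis 13.11176204435564
tub
[[ 0.5394 -0.3973  0.044 ]
 [ 0.5301 -0.1894  0.044 ]
 [ 0.6378 -0.1873  0.044 ]] 0.20802726443402922 0.1077251833905799 [ 0.5886 -0.2923  0.044 ] 2.5616820617639884
```

Run:
```python
from h import *
plan([0.4265,-0.080,0.10],2.4)
```

```text
pos [ 0.4496 -0.1625  0.201 ] yaw 90.02986505129185 t 2.55 gw 0.08512619064707869 n 11 total rotvec [-0.0007 -0.0003  1.5294] world d [-0.0231  0.0825 -0.101 ]
0 dr [-0.0001 -0.      0.139 ] slide [ 0.0075 -0.0021  0.0092]
1 dr [-0.0001 -0.      0.139 ] slide [ 0.0071 -0.0031  0.0092]
2 dr [-0.0001 -0.      0.139 ] slide [ 0.0066 -0.0041  0.0092]
3 dr [-0.0001 -0.      0.139 ] slide [ 0.006  -0.005   0.0092]
4 dr [-0.0001 -0.      0.139 ] slide [ 0.0053 -0.0057  0.0092]
5 dr [-0.0001 -0.      0.139 ] slide [ 0.0044 -0.0064  0.0092]
6 dr [-0.0001 -0.      0.139 ] slide [ 0.0035 -0.007   0.0092]
7 dr [-0.0001 -0.      0.139 ] slide [ 0.0025 -0.0074  0.0092]
8 dr [-0.0001 -0.      0.139 ] slide [ 0.0014 -0.0077  0.0092]
9 dr [-0.0001 -0.      0.139 ] slide [ 0.0004 -0.0078  0.0092]
10 dr [-0.0001 -0.      0.139 ] slide [-0.0007 -0.0078  0.0092]
```

Request:
jog_arm(dr=[[0,0,0.148],[0,0,0.148],[0,0,0.148],[0,0,0.148],[0,0,0.148],[0,0,0.148],[0,0,0.148],[0,0,0.148],[0,0,0.148],[0,0,0.148]], slide=[[0.041,-0.012,0.01],[0.04,-0.018,0.01],[0,0,0.01],[0,0,0.01],[0,0,0.01],[0,0,0.01],[0,0,0.01],[0,0,0.01],[0,0,0.01],[0,0,0.01]], gripper=[1,1,1,1,1,1,1,1,1,1])

```text
time_s: 3.55
position: [0.4258, -0.0792, 0.101]
tool_rot: [[0.996, 0.088, 0.0], [0.088, -0.996, 0.0], [0.0, -0.0, -1.0]]
ft_force: [0.1, -0.6, 0.4]
grip_width: 0.0852
```

Run:
```python
from h import *
plan([0.4265,-0.080,0.10],2.4)
```

```text
pos [ 0.4258 -0.0792  0.101 ] yaw 5.024215567527832 t 3.55 gw 0.08515870552661821 n 1 total rotvec [-0.0001 -0.0002  0.0458] world d [ 0.0007 -0.0008 -0.001 ]
0 dr [-0.0001 -0.0002  0.0458] slide [0.0007 0.0009 0.001 ]
```

Request:
jog_arm(dr=[[0,0,0.048],[0,0,0],[0,0,0],[0,0,0],[0,0,0],[0,0,0],[0,0,0],[0,0,0],[0,0,0],[0,0,0]], slide=[[0.0007,0.0008,0.02],[0,0,0.025],[0,0,0.02],[0,0,0.015],[0,0,0.007],[0,0,0],[0,0,0],[0,0,0],[0,0,0],[0,0,0]], gripper=[1,1,1,1,1,1,-1,-1,-1,-1], force=35)

```text
time_s: 4.55
position: [0.4269, -0.0819, 0.0145]
tool_rot: [[0.999, 0.043, 0.001], [0.043, -0.999, -0.0], [0.001, 0.0, -1.0]]
ft_force: [-0.3, 0.3, -0.1]
grip_width: 0.0286
```

Run:
```python
from h import *
plan([0.4265,-0.080,0.12],2.4)
w=viewer.get_image("wrist");save(w,"w4")
```

```text
pos [ 0.4269 -0.0819  0.0145] yaw 2.4605107468271377 t 4.55 gw 0.028595267950392963 n 3 total rotvec [ 0.0004 -0.0007  0.0011] world d [-0.0004  0.0019  0.1055]
0 dr [ 0.0001 -0.0002  0.0004] slide [-0.0001 -0.0006 -0.0352]
1 dr [ 0.0001 -0.0002  0.0004] slide [-0.0001 -0.0006 -0.0352]
2 dr [ 0.0001 -0.0002  0.0004] slide [-0.0001 -0.0006 -0.0352]
```

View pics/w4.png

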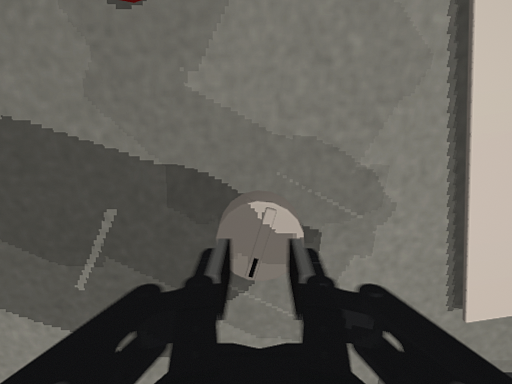

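Run:
```python
from h import *
w=load("w4");print(onz(w,(261,235),.022),onz(w,(261,192),.022), proj(w,[0.4265,-0.08,.022]))
o=observe();print(o["position"],o["grip_width"],o["ft_force"],o["q"])
w=viewer.get_image("wrist");save(w,"w5");t=viewer.get_image("top");save(t,"t2")
a=cv2.resize(w["pixels"][170:310,180:340],None,fx=4,fy=4,interpolation=cv2.INTER_CUBIC);cv2.imwrite("pics/z5.png",cv2.convertScaleAbs(a,alpha=1.6,beta=10))
o=observe();print(o["position"],o["grip_width"],o["ft_force"])
```

```text
[ 0.4276 -0.0753  0.022 ] [ 0.4264 -0.0507  0.022 ] [258.6923 242.6238]
[ 0.4269 -0.0819  0.0144] 0.02016682583337578 [ 0.5073 -0.3941 -0.7264] [-26.5508  27.1351 108.2022  -0.0017  44.6262 -29.0072]
[ 0.4268 -0.0819  0.0142] 0.004748942995139737 [ 0.6414  0.4962 -0.594 ]
```

View pics/z5.png

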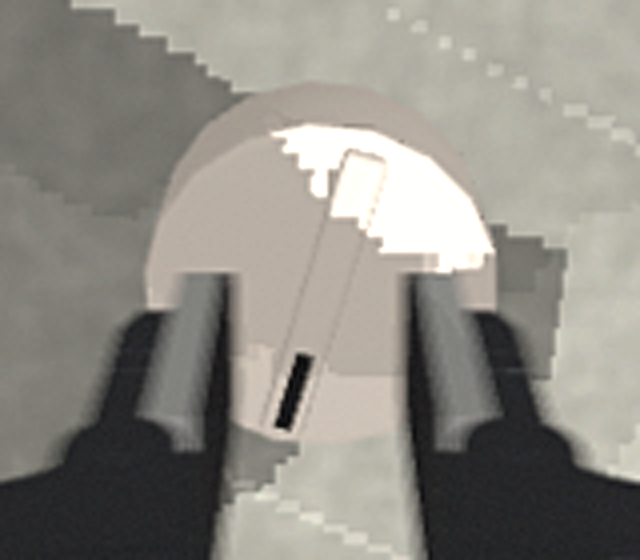

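Run:
```python
from h import *
w=load("w5");o=observe();R=o["tool_rot"];p=o["position"]
for x in(-.0135,.0135):
  for z in(-.02,-.008,0,.005,.011): print(x,z,[proj(w,p+R@np.array([x,y,z])).round(1).tolist() for y in (-.011,.011)])
print(tri([(load("w2"),(41.7,152.5)),(w,(180+320/4,170+270/4))]))
w=viewer.get_image("wrist");save(w,"w6");s=viewer.get_image("scene");save(s,"s2")
cv2.imwrite("pics/z6.png",cv2.resize(w["pixels"][170:310,180:340],None,fx=4,fy=4,interpolation=cv2.INTER_CUBIC))
cv2.imwrite("pics/zs2.png",cv2.resize(s["pixels"][120:260,220:420],None,fx=4,fy=4,interpolation=cv2.INTER_CUBIC))
o=observe();print(o["position"],o["grip_width"],o["ft_force"])
```

```text
-0.0135 -0.02 [[232.4, 237.2], [233.5, 275.3]]
-0.0135 -0.008 [[234.3, 227.7], [235.2, 263.6]]
-0.0135 0 [[235.4, 222.1], [236.3, 256.6]]
-0.0135 0.005 [[236.1, 218.8], [236.9, 252.6]]
-0.0135 0.011 [[236.8, 215.2], [237.5, 248.0]]
0.0135 -0.02 [[285.9, 237.3], [284.7, 275.4]]
0.0135 -0.008 [[284.0, 227.8], [283.0, 263.6]]
0.0135 0 [[282.9, 222.1], [281.9, 256.7]]
0.0135 0.005 [[282.2, 218.9], [281.3, 252.6]]
0.0135 0.011 [[281.5, 215.2], [280.6, 248.0]]
(array([ 0.4262, -0.0743,  0.0282]), [0.8312804425305109, 1.5380325943296607])
[ 0.4267 -0.0819  0.0141] -0.0003218187136364446 [-0.3076  0.2684 -0.2474]
```

View pics/z6.png

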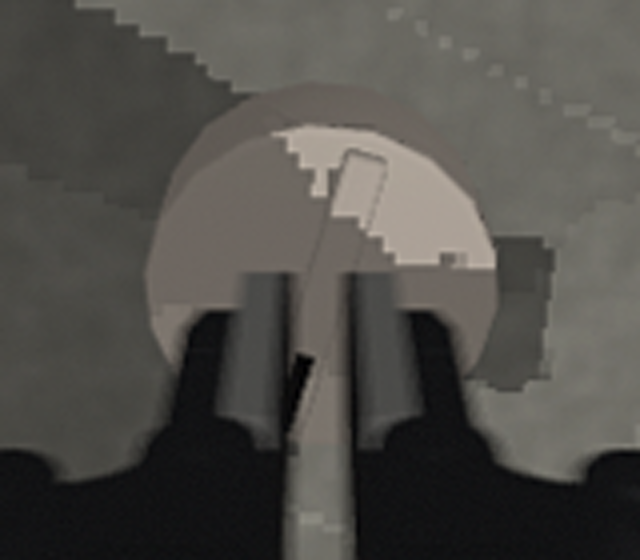

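View pics/zs2.png

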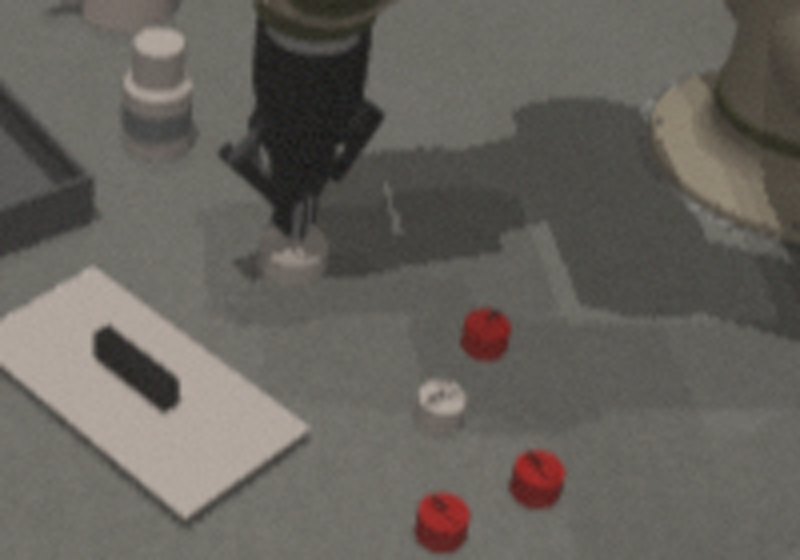

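Run:
```python
from h import *
s=load("s2")
for z in (0,.01,.02,.025,.03,.035,.04,.05): print(z,(proj(s,[.4267,-.0819,z])-[220,120])*4, "dial",(proj(s,[.4265,-.08,z])-[220,120])*4)
print(tri([(s,(220+300/4,120+240/4)),(load("w6"),(180+318/4,170+272/4))]))
a=cv2.resize(s["pixels"][150:200,270:330],None,fx=12,fy=12,interpolation=cv2.INTER_CUBIC);cv2.imwrite("pics/zs2b.png",cv2.convertScaleAbs(a,alpha=1.8,beta=10))
```

```text
0 [290.1433 262.0111] dial [291.809  263.4222]
0.01 [291.1893 251.6519] dial [292.8654 253.0607]
0.02 [292.2472 241.1749] dial [293.9339 242.5813]
0.025 [292.7806 235.8916] dial [294.4727 237.2967]
0.03 [293.3172 230.5781] dial [295.0146 231.9819]
0.035 [293.8568 225.2341] dial [295.5596 226.6366]
0.04 [294.3995 219.8594] dial [296.1078 221.2605]
0.05 [295.4943 209.0167] dial [297.2136 210.415 ]
(array([ 0.4263, -0.0741,  0.0271]), [0.1764837965222954, 0.9609133147333527])
```

View pics/zs2b.png

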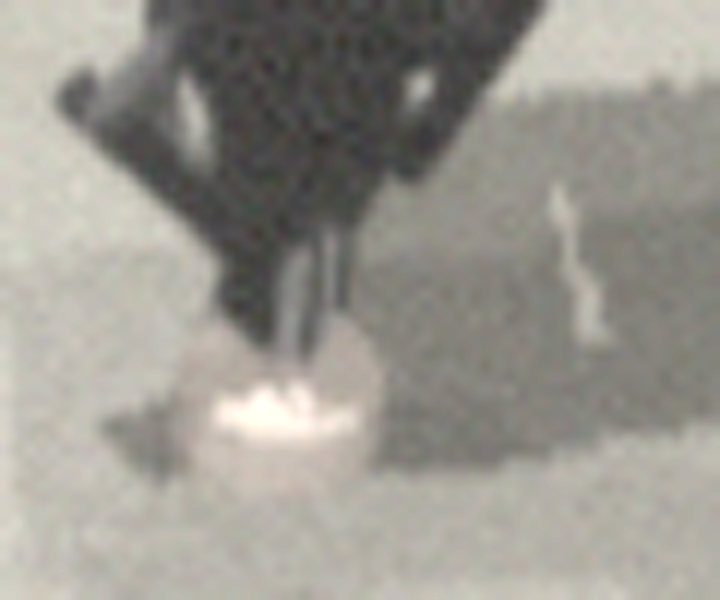

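The jaws shut over the dial's top instead of around it. Camera evidence puts the shut fingertips at about z = 0.03 with the TCP at 0.014, so the real tips are some 15–20 mm behind the TCP, not 11 mm ahead. I will calibrate this by a gentle touch on free counter with the jaws shut.

Request:
jog_arm(dr=[[0,0,0],[0,0,0],[0,0,0],[0,0,0],[0,0,0],[0,0,0],[0,0,0],[0,0,0],[0,0,0],[0,0,0]], slide=[[0,0,-0.02],[0,0.035,0],[0,0.035,0],[0,0,0.01],[0,0,0.01],[0,0,0.004],[0,0,0.003],[0,0,0.003],[0,0,0.002],[0,0,0]], gripper=[-1,-1,-1,-1,-1,-1,-1,-1,-1,-1])

```text
time_s: 5.8
position: [0.4297, -0.1515, 0.002]
tool_rot: [[0.999, 0.043, -0.0], [0.043, -0.999, 0.0], [-0.0, -0.0, -1.0]]
ft_force: [-0.1, -0.2, -0.3]
grip_width: -0.0001
```

Run:
```python
from h import *
w=viewer.get_image("wrist");save(w,"w7");s=viewer.get_image("scene");save(s,"s3")
o=observe();print(o["position"],o["grip_width"],o["ft_force"],o["time_s"])
cv2.imwrite("pics/zw7.png",cv2.resize(w["pixels"][150:300,180:340],None,fx=4,fy=4,interpolation=cv2.INTER_CUBIC))
a=cv2.resize(s["pixels"][130:190,250:320],None,fx=10,fy=10,interpolation=cv2.INTER_CUBIC);cv2.imwrite("pics/zs3.png",cv2.convertScaleAbs(a,alpha=1.8,beta=10))
```

```text
[ 0.4298 -0.1517  0.0022] -2.470212251034733e-06 [ 0.811  -0.7082 -0.1762] 5.9
```

View pics/zw7.png

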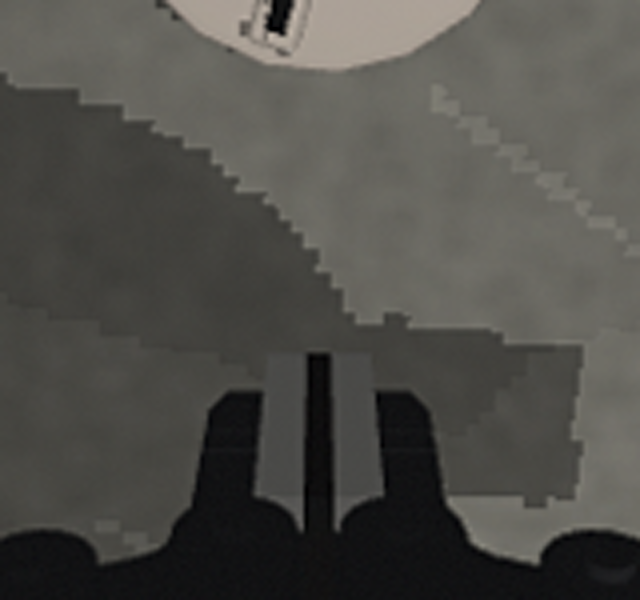

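View pics/zs3.png

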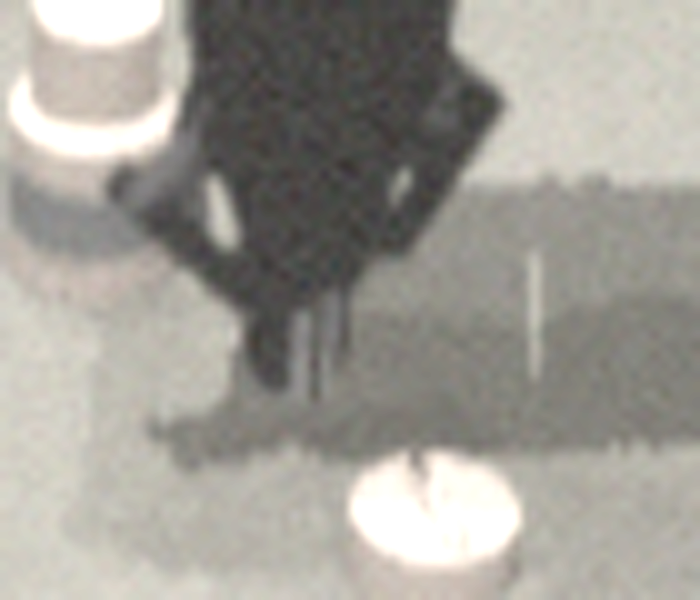

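No contact at TCP z = 0.002, and the tips are still clear of the counter. Continuing slowly.

Request:
jog_arm(dr=[[0,0,0],[0,0,0],[0,0,0],[0,0,0],[0,0,0],[0,0,0],[0,0,0],[0,0,0],[0,0,0],[0,0,0]], slide=[[0,0,0.002],[0,0,0.002],[0,0,0.001],[0,0,0.001],[0,0,0.001],[0,0,0.001],[0,0,0.001],[0,0,0.001],[0,0,0],[0,0,0]], gripper=[-1,-1,-1,-1,-1,-1,-1,-1,-1,-1])

```text
time_s: 6.9
position: [0.4297, -0.1518, -0.0079]
tool_rot: [[0.999, 0.043, 0.0], [0.043, -0.999, -0.0], [0.0, 0.0, -1.0]]
ft_force: [0.5, 0.3, 0.5]
grip_width: -0.0003
```

Request:
jog_arm(dr=[[0,0,0],[0,0,0],[0,0,0],[0,0,0],[0,0,0],[0,0,0],[0,0,0],[0,0,0],[0,0,0],[0,0,0]], slide=[[0,0,0.001],[0,0,0.001],[0,0,0.001],[0,0,0.001],[0,0,0.001],[0,0,0],[0,0,0],[0,0,0],[0,0,0],[0,0,0]], gripper=[-1,-1,-1,-1,-1,-1,-1,-1,-1,-1])

```text
time_s: 7.9
position: [0.4298, -0.1518, -0.0129]
tool_rot: [[0.999, 0.043, 0.0], [0.043, -0.999, -0.0], [0.0, 0.0, -1.0]]
ft_force: [-0.0, 0.1, 0.6]
grip_width: -0.0004
```

Request:
jog_arm(dr=[[0,0,0],[0,0,0],[0,0,0],[0,0,0],[0,0,0],[0,0,0],[0,0,0],[0,0,0],[0,0,0],[0,0,0]], slide=[[0,0,0.001],[0,0,0.001],[0,0,0.001],[0,0,0.001],[0,0,0],[0,0,0],[0,0,0],[0,0,0],[0,0,0],[0,0,0]], gripper=[-1,-1,-1,-1,-1,-1,-1,-1,-1,-1])

```text
time_s: 8.9
position: [0.4299, -0.1519, -0.0144]
tool_rot: [[0.999, 0.043, 0.002], [0.043, -0.999, -0.002], [0.002, 0.002, -1.0]]
ft_force: [-8.8, 4.3, 40.6]
grip_width: -0.0
```

Run:
```python
from h import *
s=viewer.get_image("scene");save(s,"s4")
o=observe();print(o["position"],o["grip_width"],o["ft_force"],o["time_s"])
a=cv2.resize(s["pixels"][130:190,250:320],None,fx=10,fy=10,interpolation=cv2.INTER_CUBIC);cv2.imwrite("pics/zs4.png",cv2.convertScaleAbs(a,alpha=1.8,beta=10))
```

```text
[ 0.4299 -0.1519 -0.0144] 2.4887944394100364e-05 [-8.2271  4.6596 40.796 ] 8.95
```

View pics/zs4.png

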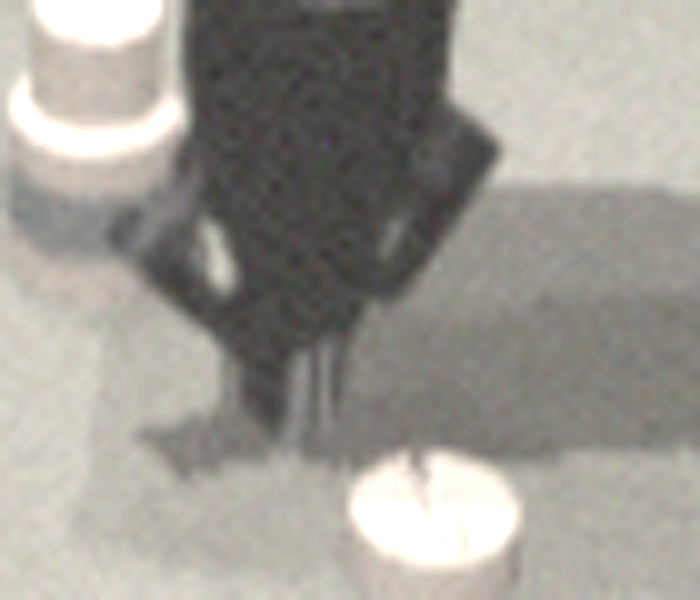

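Contact came at TCP z ≈ -0.014 with the jaws shut, so the shut tips are 14 mm behind the reported TCP. I retract, open, and re-measure the dial.

Request:
jog_arm(dr=[[0,0,0],[0,0,0],[0,0,0],[0,0,0],[0,0,0],[0,0,0],[0,0,0],[0,0,0],[0,0,0],[0,0,0]], slide=[[0,0,-0.02],[0,0,-0.04],[0,0,-0.04],[0,0,0],[0,0,0],[0,0,0],[0,0,0],[0,0,0],[0,0,0],[0,0,0]], gripper=[-1,1,1,1,1,1,1,1,1,1])

```text
time_s: 9.95
position: [0.4297, -0.1518, 0.0828]
tool_rot: [[0.999, 0.043, -0.001], [0.043, -0.999, 0.0], [-0.001, -0.0, -1.0]]
ft_force: [0.0, 0.5, 0.4]
grip_width: 0.085
```

```bash
cat >> h.py <<'E'
def cen(im,uv,thr):
    g=cv2.cvtColor(im["pixels"],cv2.COLOR_BGR2GRAY); m=(g>thr).astype(np.uint8)
    n,l,st,c=cv2.connectedComponentsWithStats(m); k=l[int(uv[1]),int(uv[0])]
    cs,_=cv2.findContours((l==k).astype(np.uint8),cv2.RETR_EXTERNAL,cv2.CHAIN_APPROX_NONE); h=cv2.convexHull(max(cs,key=len)); e=cv2.fitEllipse(h)
    return np.array(e[0]),e[1],st[k]
E
python3 - <<'E'
from h import *
w=viewer.get_image("wrist");save(w,"w8")
o=observe();print(o["position"],o["grip_width"],o["ft_force"],o["time_s"])
print(onz(load("w7"),(263.75,167.5),.022),proj(w,[.4265,-.08,.022]))
E
```

```text
[ 0.4297 -0.1518  0.0829] 0.0852147831900449 [-0.1358  0.341  -0.251 ] 10.0
[ 0.4297 -0.1046  0.022 ] [259.2803 108.883 ]
```

View pics/w8.png

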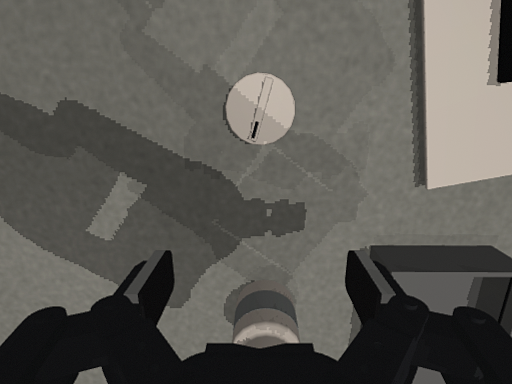

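The dial at (260,108) has not moved: it is where the earlier measurement projects.

Request:
jog_arm(dr=[[0,0,0],[0,0,0],[0,0,0],[0,0,0],[0,0,0],[0,0,0],[0,0,0],[0,0,0],[0,0,0],[0,0,0]], slide=[[0.0004,-0.036,0],[0,-0.037,0.03],[0,0,0.03],[0,0,0.02],[0,0,0.011],[0,0,0.005],[0,0,0],[0,0,0],[0,0,0],[0,0,0]], gripper=[1,1,1,1,1,1,1,-1,-1,-1], force=35)

```text
time_s: 11.0
position: [0.4273, -0.079, -0.0121]
tool_rot: [[0.999, 0.043, 0.001], [0.043, -0.999, -0.001], [0.001, 0.001, -1.0]]
ft_force: [-2.0, 0.3, 7.8]
grip_width: 0.049
```

Run:
```python
from h import *
o=observe();print(o["position"],o["grip_width"],o["ft_force"],o["time_s"])
w=viewer.get_image("wrist");save(w,"w9")
w=viewer.get_image("wrist");save(w,"w9")
o=observe();print(o["position"],o["grip_width"],o["ft_force"],o["time_s"])
```

```text
[ 0.4273 -0.079  -0.0121] 0.048996665408733125 [-2.0485  0.3062  7.7657] 11.0
[ 0.4273 -0.079  -0.0121] 0.048808726298409336 [-0.6917  0.5617  7.3957] 11.1
```

View pics/w9.png

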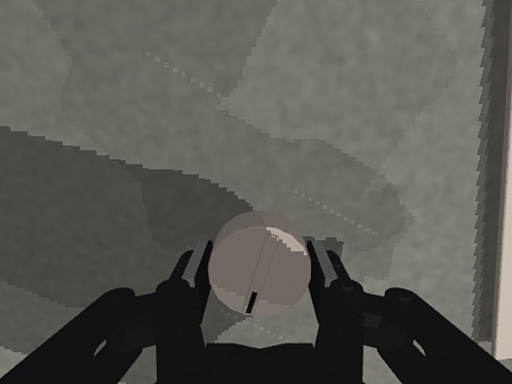

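Request:
jog_arm(dr=[[0,0,0],[0,0,0],[0,0,0],[0,0,0],[0,0,0],[0,0,0],[0,0,0],[0,0,0],[0,0,0],[0,0,0]], slide=[[0,0,-0.03],[0,0,-0.045],[0,0,-0.045],[0.0305,0.0304,-0.012],[0.0305,0.0304,0],[0.0305,0.0304,0],[0.0305,0.0304,0],[0.0305,0.0304,0],[0,0,0],[0,0,0]], gripper=[-1,-1,-1,-1,-1,-1,-1,-1,-1,-1])

```text
time_s: 12.1
position: [0.5857, -0.2243, 0.1186]
tool_rot: [[0.999, 0.042, -0.001], [0.042, -0.999, 0.001], [-0.001, -0.001, -1.0]]
ft_force: [-0.0, 0.3, -0.6]
grip_width: 0.0486
```

Run:
```python
from h import *
w=viewer.get_image("wrist");save(w,"w10")
o=observe();print(o["position"],yaw(o["tool_rot"]),o["grip_width"],o["ft_force"],o["time_s"])
```

```text
[ 0.5853 -0.2237  0.1189] 2.4600885300997466 0.04866202752763596 [-1.0887  0.1894 -1.1108] 12.15
```

View pics/w10.png

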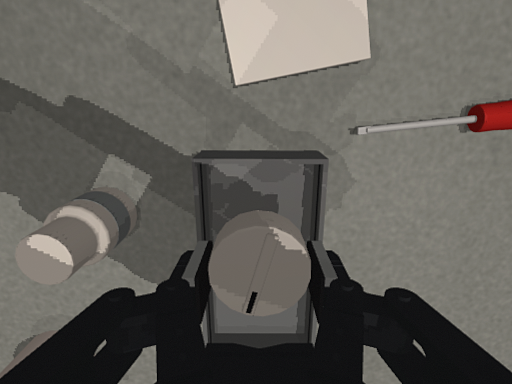

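Run:
```python
from h import *
w=load("w10")["pixels"]; a=cv2.resize(w[140:270,180:350],None,fx=4.6,fy=4.6,interpolation=cv2.INTER_CUBIC);cv2.imwrite("pics/z10.png",cv2.convertScaleAbs(a,alpha=1.8,beta=10))
```

```text
(no output)
```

View pics/z10.png

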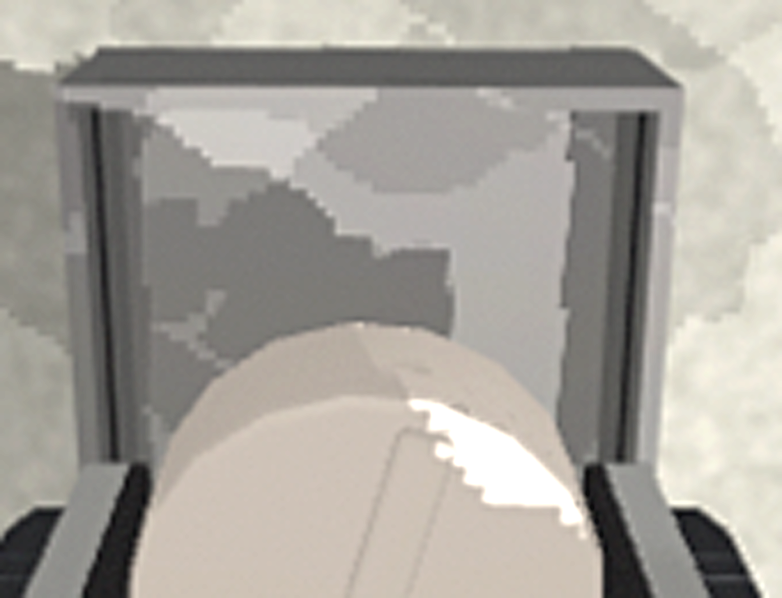

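Run:
```python
from h import *
w=load("w10")
A=onz(w,(193.5,159.1),.044);B=onz(w,(328.5,158.7),.044);d=B-A;print(A,B,np.linalg.norm(d),np.degrees(np.arctan2(d[1],d[0])))
for y in(2.0,2.5): 
  m=(A+B)/2; r=np.radians(y); print("ctr",m-.104*np.array([-np.sin(r),np.cos(r),0]))
# tri of corners with w3
w3=load("w3");print(tri([(w,(328.5,158.7)),(w3,(241.1,321.1))]),tri([(w,(193.5,159.1)),(w3,(237.6,244.7))]))
print("dial now",onz(w,(260,270),.119-.012+.034-.0))
```

```text
[ 0.5325 -0.1928  0.044 ] [ 0.6385 -0.1878  0.044 ] 0.10605203515761943 2.6845056007908017
ctr [ 0.5891 -0.2943  0.044 ]
ctr [ 0.59   -0.2942  0.044 ]
(array([ 0.6386, -0.1876,  0.0431]), [0.43354340162632904, 0.26867731901512965]) (array([ 0.5318, -0.1915,  0.0414]), [2.3393121229560476, 1.5649588860432475])
dial now [ 0.5864 -0.2305  0.141 ]
```

Request:
jog_arm(dr=[[0,0,0],[0,0,0],[0,0,0],[0,0,0],[0,0,0],[0,0,0],[0,0,0],[0,0,0],[0,0,0],[0,0,0]], slide=[[0.0005,0.001,0.03],[0,0,0.04],[0,0,0.03],[0,0,0.014],[0,0,0.008],[0,0,0.004],[0,0,0],[0,0,0],[0,0,0],[0,0,0]], gripper=[-1,-1,-1,-1,-1,-1,-1,-1,0.4,0.4])

```text
time_s: 13.15
position: [0.5867, -0.2253, -0.0062]
tool_rot: [[0.999, 0.043, 0.001], [0.043, -0.999, -0.001], [0.001, 0.001, -1.0]]
ft_force: [0.3, -0.2, -1.1]
grip_width: 0.0601
```

Run:
```python
from h import *
o=observe();print(o["position"],yaw(o["tool_rot"]),o["grip_width"],o["ft_force"],o["time_s"])
```

```text
[ 0.5867 -0.2253 -0.0062] 2.461647234896979 0.06007081328462312 [ 0.2729 -0.1865 -1.1033] 13.15
```

Request:
jog_arm(dr=[[0,0,0],[0,0,0],[0,0,0],[0,0,0],[0,0,0],[0,0,0],[0,0,0],[0,0,0],[0,0,0],[0,0,0]], slide=[[0,0,-0.025],[0,0,-0.045],[0,0,-0.036],[-0.021,-0.046,0],[-0.021,-0.046,0],[-0.021,-0.046,0],[-0.021,-0.046,0],[-0.021,-0.046,0],[-0.021,-0.046,0],[-0.02,-0.046,0]], gripper=[0.4,0.4,0.4,0.4,1,1,1,1,1,1])

```text
time_s: 14.15
position: [0.4273, 0.0885, 0.0996]
tool_rot: [[0.999, 0.042, 0.001], [0.042, -0.999, 0.0], [0.001, 0.0, -1.0]]
ft_force: [1.6, -0.3, -0.0]
grip_width: 0.0853
```

Run:
```python
from h import *
w=viewer.get_image("wrist");w=viewer.get_image("wrist");w=viewer.get_image("wrist");save(w,"w11")
o=observe();print(o["position"],yaw(o["tool_rot"]),o["grip_width"],o["ft_force"],o["time_s"])
plan([.4271,.0953,-.010],2.46)
```

```text
[0.4272 0.0892 0.0996] 2.709809524287827 0.0848928614755694 [ 0.3946 -0.2484  0.8968] 14.3
pos [0.4272 0.0892 0.0996] yaw 2.709809524287827 t 14.3 gw 0.0848928614755694 n 3 total rotvec [ 0.     -0.0006  0.0044] world d [-0.0001  0.0061 -0.1096]
0 dr [ 0.     -0.0002  0.0015] slide [ 0.     -0.002   0.0365]
1 dr [ 0.     -0.0002  0.0015] slide [ 0.     -0.002   0.0365]
2 dr [ 0.     -0.0002  0.0015] slide [ 0.     -0.002   0.0365]
```

View pics/w11.png

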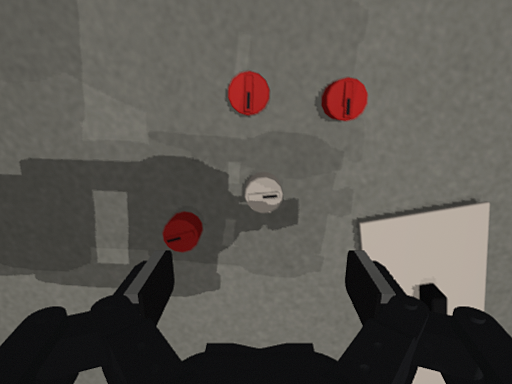

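Run:
```python
from h import *
w=load("w11");print(cen(w,(258,188),125)); 
for p in [(264,194),(182,232),(248,93),(345,99)]: print(p,onz(w,p,.022))
```

```text
(array([263.5477, 192.4334]), (29.106626510620117, 37.63764190673828), array([245, 178,  38,  27, 696], dtype=int32))
(264, 194) [0.4288 0.0956 0.022 ]
(182, 232) [0.3603 0.058  0.022 ]
(248, 93) [0.4126 0.1735 0.022 ]
(345, 99) [0.4854 0.1729 0.022 ]
```

Request:
jog_arm(dr=[[0,0,0],[0,0,0],[0,0,0],[0,0,0],[0,0,0],[0,0,0],[0,0,0],[0,0,0],[0,0,0],[0,0,0]], slide=[[0.001,-0.006,0.01],[0,0,0.03],[0,0,0.035],[0,0,0.02],[0,0,0.01],[0,0,0.005],[0,0,0],[0,0,0],[0,0,0],[0,0,0]], gripper=[0.4,0.4,0.4,0.4,0.4,0.4,0.4,-1,-1,-1], force=35)

```text
time_s: 15.3
position: [0.4297, 0.0931, -0.01]
tool_rot: [[0.999, 0.043, 0.002], [0.043, -0.999, -0.0], [0.002, 0.0, -1.0]]
ft_force: [-1.1, -1.0, 5.4]
grip_width: 0.0311
```

Run:
```python
from h import *
w=viewer.get_image("wrist");save(w,"w12")
o=observe();print(o["position"],yaw(o["tool_rot"]),o["grip_width"],o["ft_force"],o["time_s"])
plan([.589+.0033,-.293-.076,.12],2.46)
```

```text
[ 0.4297  0.0931 -0.01  ] 2.469915916930037 0.030683854118934994 [-1.1438 -0.988   5.5257] 15.35
pos [ 0.4297  0.0931 -0.01  ] yaw 2.469915916930037 t 15.35 gw 0.030683854118934994 n 12 total rotvec [ 0.0003 -0.002   0.0002] world d [ 0.1626 -0.4621  0.13  ]
0 dr [ 0.     -0.0002  0.    ] slide [ 0.0119  0.0391 -0.0108]
1 dr [ 0.     -0.0002  0.    ] slide [ 0.0119  0.0391 -0.0108]
2 dr [ 0.     -0.0002  0.    ] slide [ 0.0119  0.0391 -0.0108]
3 dr [ 0.     -0.0002  0.    ] slide [ 0.0119  0.0391 -0.0108]
4 dr [ 0.     -0.0002  0.    ] slide [ 0.0119  0.0391 -0.0108]
5 dr [ 0.     -0.0002  0.    ] slide [ 0.0119  0.0391 -0.0108]
6 dr [ 0.     -0.0002  0.    ] slide [ 0.0119  0.0391 -0.0108]
7 dr [ 0.     -0.0002  0.    ] slide [ 0.0119  0.0391 -0.0108]
8 dr [ 0.     -0.0002  0.    ] slide [ 0.0119  0.0391 -0.0108]
9 dr [ 0.     -0.0002  0.    ] slide [ 0.0119  0.0391 -0.0108]
10 dr [ 0.     -0.0002  0.    ] slide [ 0.0119  0.0391 -0.0108]
11 dr [ 0.     -0.0002  0.    ] slide [ 0.0119  0.0391 -0.0108]
```

View pics/w12.png

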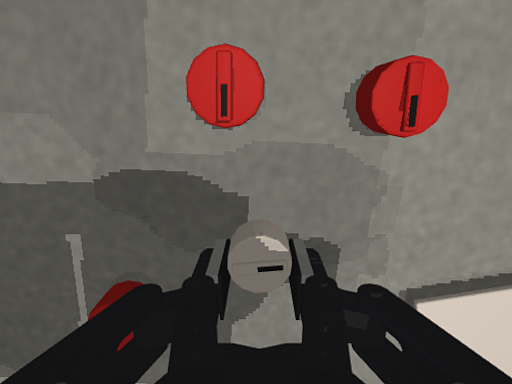

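Request:
jog_arm(dr=[[0,0,0],[0,0,0],[0,0,0],[0,0,0],[0,0,0],[0,0,0],[0,0,0],[0,0,0],[0,0,0],[0,0,0]], slide=[[0,0,-0.03],[0,0,-0.045],[0,0,-0.045],[0.014,0.046,-0.01],[0.014,0.046,0],[0.014,0.046,0],[0.014,0.046,0],[0.014,0.046,0],[0.014,0.046,0],[0.014,0.046,0]], gripper=[-1,-1,-1,-1,-1,-1,-1,-1,-1,-1])

```text
time_s: 16.35
position: [0.5411, -0.2263, 0.1197]
tool_rot: [[0.999, 0.043, 0.001], [0.043, -0.999, -0.0], [0.001, 0.0, -1.0]]
ft_force: [1.3, 0.0, -0.3]
grip_width: 0.0308
```

Request:
jog_arm(dr=[[0,0,0],[0,0,0],[0,0,0],[0,0,0],[0,0,0],[0,0,0],[0,0,0],[0,0,0],[0,0,0],[0,0,0]], slide=[[0.011,0.037,0],[0.011,0.037,0],[0.011,0.037,0],[0.011,0.036,0],[0,0,0],[0,0,0],[0,0,0],[0,0,0],[0,0,0],[0,0,0]], gripper=[-1,-1,-1,-1,-1,-1,-1,-1,-1,-1])

```text
time_s: 17.35
position: [0.5912, -0.3688, 0.1194]
tool_rot: [[0.999, 0.044, 0.0], [0.044, -0.999, -0.0], [0.0, 0.0, -1.0]]
ft_force: [0.4, -0.4, -1.0]
grip_width: 0.031
```

Run:
```python
from h import *
w=viewer.get_image("wrist");save(w,"w13")
o=observe();print(o["position"],yaw(o["tool_rot"]),o["grip_width"],o["ft_force"],o["time_s"])
plan([.589+.0033,-.293-.074,-.006],2.46)
```

```text
[ 0.5912 -0.3689  0.1193] 2.488656314833041 0.030499043607293188 [ 0.8472 -0.3586 -0.1108] 17.4
pos [ 0.5912 -0.3689  0.1193] yaw 2.488656314833041 t 17.4 gw 0.030499043607293188 n 3 total rotvec [ 0.0001 -0.0001  0.0005] world d [ 0.0011  0.0019 -0.1253]
0 dr [ 0.     -0.      0.0002] slide [ 0.0004 -0.0006  0.0418]
1 dr [ 0.     -0.      0.0002] slide [ 0.0004 -0.0006  0.0418]
2 dr [ 0.     -0.      0.0002] slide [ 0.0004 -0.0006  0.0418]
```

View pics/w13.png

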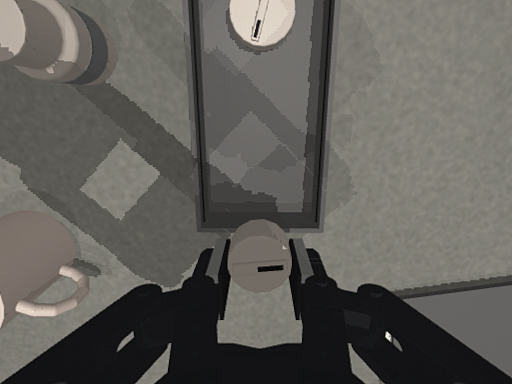

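Run:
```python
from h import *
w=load("w13")
A=onz(w,(197,231.5),.044);B=onz(w,(323.5,231.),.044);print(A,B,np.linalg.norm(A-B));r=np.radians(2.5);print((A+B)/2+.104*np.array([-np.sin(r),np.cos(r),0]))
a=cv2.resize(w["pixels"][120:300,170:350],None,fx=3.3,fy=3.3,interpolation=cv2.INTER_CUBIC);cv2.imwrite("pics/z13.png",cv2.convertScaleAbs(a,alpha=1.8,beta=10))
```

```text
[ 0.5396 -0.3997  0.044 ] [ 0.6471 -0.3944  0.044 ] 0.10766671333379228
[ 0.5888 -0.2932  0.044 ]
```

View pics/z13.png

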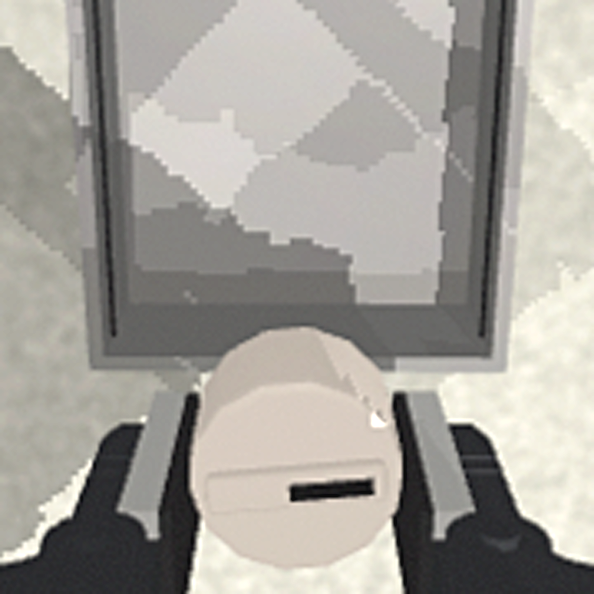

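Request:
jog_arm(dr=[[0,0,0],[0,0,0],[0,0,0],[0,0,0],[0,0,0],[0,0,0],[0,0,0],[0,0,0],[0,0,0],[0,0,0]], slide=[[0.001,-0.001,0.03],[0,0,0.04],[0,0,0.03],[0,0,0.013],[0,0,0.008],[0,0,0.004],[0,0,0],[0,0,0],[0,0,0],[0,0,0]], gripper=[-1,-1,-1,-1,-1,-1,-1,-1,0.1,0.1])

```text
time_s: 18.4
position: [0.5923, -0.3685, -0.0051]
tool_rot: [[0.999, 0.043, 0.001], [0.043, -0.999, -0.001], [0.001, 0.001, -1.0]]
ft_force: [0.7, -0.8, 0.2]
grip_width: 0.0472
```

Run:
```python
from h import *
o=observe();print(o["position"],yaw(o["tool_rot"]),o["grip_width"],o["ft_force"],o["time_s"])
# switch measure
w2=load("w2");a=cv2.resize(w2["pixels"][110:180,325:390],None,fx=8,fy=8,interpolation=cv2.INTER_CUBIC);cv2.imwrite("pics/zsw.png",cv2.convertScaleAbs(a,alpha=1.6,beta=10))
```

```text
[ 0.5923 -0.3685 -0.0051] 2.4651636910933417 0.04715625393540761 [ 0.7036 -0.7578  0.2123] 18.4
```

View pics/zsw.png

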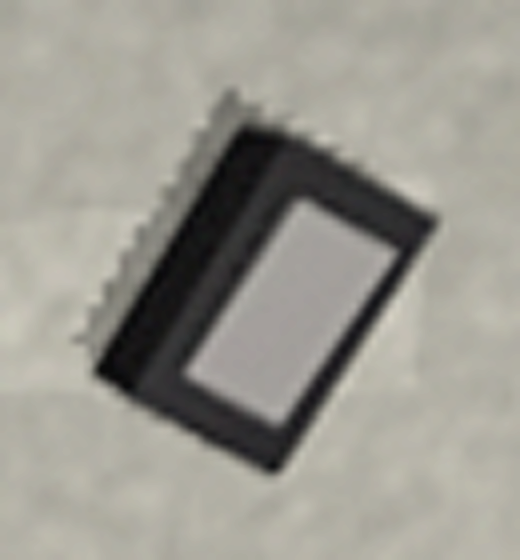

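Run:
```python
from h import *
w2=load("w2");L=[onz(w2,p,.022) for p in [(360.6,128.5),(379.75,137.5),(359.4,169),(342.1,158.75)]];L=np.array(L);print(L,L.mean(0))
for i in range(4):print(np.linalg.norm(L[i]-L[i-1]))
d=L[2]-L[1]+L[3]-L[0];print("long dir",np.degrees(np.arctan2(d[1],d[0])))
plan([L.mean(0)[0],L.mean(0)[1]-.0,.1])
```

```text
[[0.4012 0.279  0.022 ]
 [0.4111 0.3013 0.022 ]
 [0.4468 0.2821 0.022 ]
 [0.4348 0.2613 0.022 ]] [0.4235 0.2809 0.022 ]
0.03800736719588918
0.0244085477527417
0.040521169391099475
0.024048957047400666
long dir -28.056661053349806
pos [ 0.5923 -0.3685 -0.0051] yaw 2.465163691093342 t 18.4 gw 0.04715625393540761 n 16 total rotvec [ 0.0009 -0.0008 -0.    ] world d [-0.1688  0.6494  0.1051]
0 dr [ 0.0001 -0.0001 -0.    ] slide [-0.0088 -0.041  -0.0066]
1 dr [ 0.0001 -0.0001 -0.    ] slide [-0.0088 -0.041  -0.0066]
2 dr [ 0.0001 -0.0001 -0.    ] slide [-0.0088 -0.041  -0.0066]
3 dr [ 0.0001 -0.0001 -0.    ] slide [-0.0088 -0.041  -0.0066]
4 dr [ 0.0001 -0.0001 -0.    ] slide [-0.0088 -0.041  -0.0066]
5 dr [ 0.0001 -0.0001 -0.    ] slide [-0.0088 -0.041  -0.0066]
6 dr [ 0.0001 -0.0001 -0.    ] slide [-0.0088 -0.041  -0.0066]
7 dr [ 0.0001 -0.0001 -0.    ] slide [-0.0088 -0.041  -0.0066]
8 dr [ 0.0001 -0.0001 -0.    ] slide [-0.0088 -0.041  -0.0066]
9 dr [ 0.0001 -0.0001 -0.    ] slide [-0.0088 -0.041  -0.0066]
10 dr [ 0.0001 -0.0001 -0.    ] slide [-0.0088 -0.041  -0.0066]
11 dr [ 0.0001 -0.0001 -0.    ] slide [-0.0088 -0.041  -0.0066]
12 dr [ 0.0001 -0.0001 -0.    ] slide [-0.0088 -0.041  -0.0066]
13 dr [ 0.0001 -0.0001 -0.    ] slide [-0.0088 -0.041  -0.0066]
14 dr [ 0.0001 -0.0001 -0.    ] slide [-0.0088 -0.041  -0.0066]
15 dr [ 0.0001 -0.0001 -0.    ] slide [-0.0088 -0.041  -0.0066]
```

Request:
jog_arm(dr=[[0,0,0],[0,0,0],[0,0,0],[0,0,0],[0,0,0],[0,0,0],[0,0,0],[0,0,0],[0,0,0],[0,0,0]], slide=[[0,0,-0.025],[0,0,-0.045],[0,0,-0.035],[-0.01,-0.0465,0],[-0.01,-0.0465,0],[-0.01,-0.0465,0],[-0.01,-0.0465,0],[-0.01,-0.0465,0],[-0.01,-0.0465,0],[-0.01,-0.0465,0]], gripper=[0.1,0.1,0.1,0.1,0.6,0.6,0.6,0.6,0.6,0.6])

```text
time_s: 19.4
position: [0.5075, -0.0444, 0.0996]
tool_rot: [[0.999, 0.043, 0.001], [0.043, -0.999, -0.0], [0.001, 0.0, -1.0]]
ft_force: [1.4, 0.3, 0.1]
grip_width: 0.0684
```

Request:
jog_arm(dr=[[0,0,0],[0,0,0],[0,0,0],[0,0,0],[0,0,0],[0,0,0],[0,0,0.133],[0,0,0.133],[0,0,0.133],[0,0,0.133]], slide=[[-0.01,-0.047,0],[-0.01,-0.047,0],[-0.01,-0.047,0],[-0.01,-0.047,0],[-0.01,-0.047,0],[-0.01,-0.047,0],[-0.01,-0.047,0],[0,0,0],[0,0,0],[0,0,0]], gripper=[0.6,0.6,0.6,0.6,0.6,0.6,0.6,0.6,0.6,0.6])

```text
time_s: 20.4
position: [0.4247, 0.2778, 0.0995]
tool_rot: [[0.884, -0.468, 0.001], [-0.468, -0.884, 0.0], [0.001, -0.001, -1.0]]
ft_force: [-0.4, -0.3, 0.0]
grip_width: 0.0682
```

Run:
```python
from h import *
w=viewer.get_image("wrist");w=viewer.get_image("wrist");w=viewer.get_image("wrist");save(w,"w14")
o=observe();print(o["position"],yaw(o["tool_rot"]),o["grip_width"],o["ft_force"],o["time_s"])
p=proj(w,[.4235,.281,.022]);print(p);p=p.astype(int)
a=cv2.resize(w["pixels"][p[1]-60:p[1]+60,p[0]-60:p[0]+60],None,fx=5,fy=5,interpolation=cv2.INTER_CUBIC);cv2.imwrite("pics/zsw2.png",cv2.convertScaleAbs(a,alpha=1.6,beta=10))
```

```text
[0.4249 0.2773 0.0994] -27.473828952021442 0.06817683674674456 [-0.7652  0.126   0.4482] 20.55
[254.9072 196.1569]
```

View pics/zsw2.png

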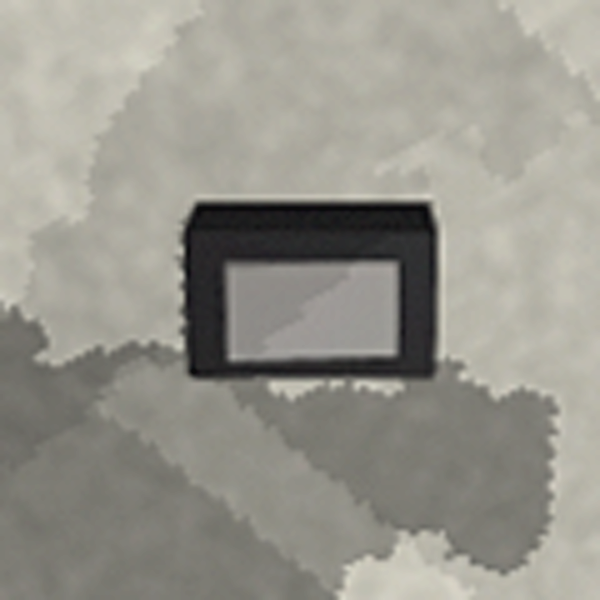

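Request:
jog_arm(dr=[[0,0,0],[0,0,0],[0,0,0],[0,0,0],[0,0,0],[0,0,0],[0,0,0],[0,0,0],[0,0,0],[0,0,0]], slide=[[-0.0017,-0.0026,0.01],[0,0,0.03],[0,0,0.035],[0,0,0.02],[0,0,0.01],[0,0,0.004],[0,0,0],[0,0,0],[0,0,0],[0,0,0]], gripper=[0.6,0.6,0.6,0.6,0.6,0.6,0.6,-1,-1,-1], force=35)

```text
time_s: 21.55
position: [0.4251, 0.2806, -0.0089]
tool_rot: [[0.886, -0.464, 0.002], [-0.464, -0.886, 0.001], [0.001, -0.002, -1.0]]
ft_force: [-0.7, 0.5, 6.9]
grip_width: 0.0412
```

Run:
```python
from h import *
w=viewer.get_image("wrist");save(w,"w15")
o=observe();print(o["position"],yaw(o["tool_rot"]),o["grip_width"],o["ft_force"],o["time_s"])
cv2.imwrite("pics/z15.png",w["pixels"][180:340,160:360].repeat(3,0).repeat(3,1))
```

```text
[ 0.4251  0.2806 -0.0089] -27.6240365336304 0.040801269910866904 [-0.223  -0.1806  6.6683] 21.6
```

View pics/z15.png

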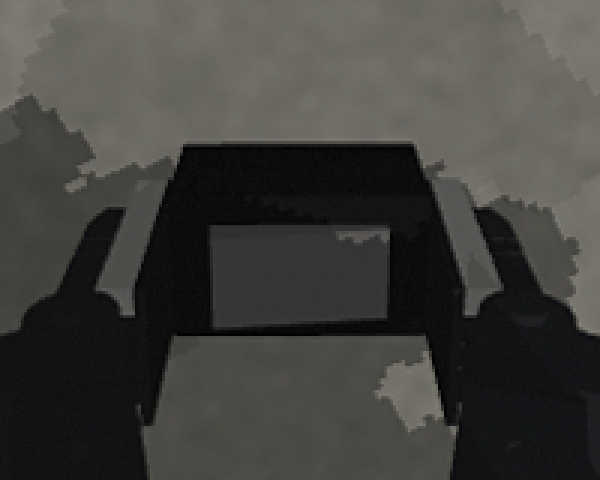

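Request:
jog_arm(dr=[[0,0,0],[0,0,-0.131],[0,0,-0.131],[0,0,-0.131],[0,0,-0.132],[0,0,0],[0,0,0],[0,0,0],[0,0,0],[0,0,0]], slide=[[0,0,-0.03],[0,0,-0.045],[0,0,-0.045],[0,0,-0.008],[0,0,0],[0.0107,0.0446,0],[0.0107,0.0446,0],[0.0107,0.0446,0],[0.0107,0.0446,0],[0.0107,0.0446,0]], gripper=[-1,-1,-1,-1,-1,-1,-1,-1,-1,-1])

```text
time_s: 22.6
position: [0.4877, 0.0581, 0.1185]
tool_rot: [[0.999, 0.043, 0.001], [0.043, -0.999, -0.0], [0.001, 0.0, -1.0]]
ft_force: [0.9, 0.8, -0.4]
grip_width: 0.0414
```

Request:
jog_arm(dr=[[0,0,0],[0,0,0],[0,0,0],[0,0,0],[0,0,0],[0,0,0],[0,0,0],[0,0,0],[0,0,0],[0,0,0]], slide=[[0.0107,0.0446,0],[0.0107,0.0446,0],[0.0107,0.0446,0],[0.0107,0.0446,0],[0.0107,0.0446,0],[0.0107,0.0446,0],[0.0107,0.0446,0],[0.0107,0.0446,0],[0,0,0],[0,0,0]], gripper=[-1,-1,-1,-1,-1,-1,-1,-1,-1,-1])

```text
time_s: 23.6
position: [0.5879, -0.2936, 0.1178]
tool_rot: [[0.999, 0.041, -0.0], [0.041, -0.999, 0.001], [-0.0, -0.001, -1.0]]
ft_force: [-1.0, 0.1, -0.8]
grip_width: 0.0412
```

Run:
```python
from h import *
w=viewer.get_image("wrist");save(w,"w16")
o=observe();print(o["position"],yaw(o["tool_rot"]),o["grip_width"],o["ft_force"],o["time_s"])
plan([.589,-.293,-.004],2.5)
```

```text
[ 0.5879 -0.2925  0.118 ] 2.4401104734793733 0.041177766298975425 [ 0.391   0.5346 -0.42  ] 23.65
pos [ 0.5879 -0.2925  0.118 ] yaw 2.4401104734793733 t 23.65 gw 0.041177766298975425 n 3 total rotvec [-0.0006  0.0004 -0.001 ] world d [ 0.0011 -0.0005 -0.122 ]
0 dr [-0.0002  0.0001 -0.0003] slide [0.0004 0.0002 0.0407]
1 dr [-0.0002  0.0001 -0.0003] slide [0.0004 0.0002 0.0407]
2 dr [-0.0002  0.0001 -0.0003] slide [0.0004 0.0002 0.0407]
```

View pics/w16.png

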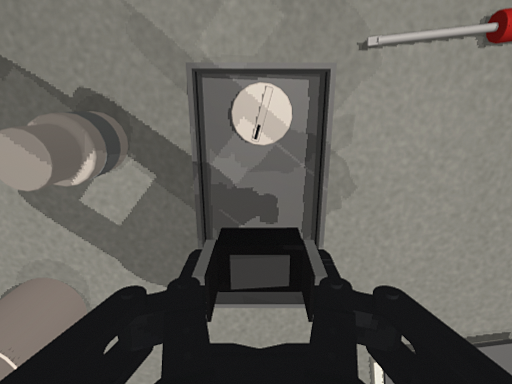

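Request:
jog_arm(dr=[[0,0,0],[0,0,0],[0,0,0],[0,0,0],[0,0,0],[0,0,0],[0,0,0],[0,0,0],[0,0,0],[0,0,0]], slide=[[0.001,0,0.03],[0,0,0.04],[0,0,0.03],[0,0,0.012],[0,0,0.007],[0,0,0.003],[0,0,0],[0,0,0],[0,0,0],[0,0,0]], gripper=[-1,-1,-1,-1,-1,-1,-1,-1,0.4,0.4])

```text
time_s: 24.65
position: [0.5894, -0.2931, -0.0033]
tool_rot: [[0.999, 0.043, 0.001], [0.043, -0.999, -0.001], [0.001, 0.001, -1.0]]
ft_force: [-0.3, -0.7, 0.4]
grip_width: 0.0599
```

Run:
```python
from h import *
o=observe();print(o["position"],yaw(o["tool_rot"]),o["grip_width"],o["ft_force"],o["time_s"])
plan([.5917,-.0185,.12],13)
```

```text
[ 0.5894 -0.2931 -0.0033] 2.440513082507647 0.059945280892763186 [-0.2857 -0.706   0.4049] 24.65
pos [ 0.5894 -0.2931 -0.0033] yaw 2.4405130825076475 t 24.65 gw 0.059945280892763186 n 7 total rotvec [ 0.0007 -0.0008 -0.1843] world d [0.0023 0.2746 0.1233]
0 dr [ 0.0001 -0.0001 -0.0263] slide [ 0.002  -0.0392 -0.0176]
1 dr [ 0.0001 -0.0001 -0.0263] slide [ 0.003  -0.0391 -0.0176]
2 dr [ 0.0001 -0.0001 -0.0263] slide [ 0.0041 -0.039  -0.0176]
3 dr [ 0.0001 -0.0001 -0.0263] slide [ 0.0051 -0.0389 -0.0176]
4 dr [ 0.0001 -0.0001 -0.0263] slide [ 0.0061 -0.0387 -0.0176]
5 dr [ 0.0001 -0.0001 -0.0263] slide [ 0.0071 -0.0386 -0.0176]
6 dr [ 0.0001 -0.0001 -0.0263] slide [ 0.0081 -0.0384 -0.0176]
```

Request:
jog_arm(dr=[[0,0,0],[0,0,0],[0,0,0],[0,0,0],[0,0,0],[0,0,0],[0,0,0],[0,0,0],[0,0,0],[0,0,0]], slide=[[0,0,-0.025],[0,0,-0.045],[0,0,-0.045],[0,-0.04,-0.035],[0,-0.04,0],[0,-0.03,0],[0,0,0],[0,0,0],[0,0,0],[0,0,0]], gripper=[0.4,0.4,0.4,0.4,0.4,0.4,0.4,0.4,0.4,0.4])

```text
time_s: 25.65
position: [0.5846, -0.1865, 0.1438]
tool_rot: [[0.999, 0.041, -0.0], [0.041, -0.999, -0.0], [-0.0, 0.0, -1.0]]
ft_force: [-0.5, 0.2, -0.2]
grip_width: 0.0597
```

Run:
```python
from h import *
w=viewer.get_image("wrist");save(w,"w17")
o=observe();print(o["position"],yaw(o["tool_rot"]),o["grip_width"],o["ft_force"],o["time_s"])
a=cv2.resize(w["pixels"][80:330,120:400],None,fx=2.4,fy=2.4,interpolation=cv2.INTER_CUBIC);cv2.imwrite("pics/z17.png",cv2.convertScaleAbs(a,alpha=1.6,beta=10))
plan([.5917,-.0185,.12],13)
```

```text
[ 0.5845 -0.1864  0.1438] 2.3705816846032426 0.05960968985672793 [0.2668 0.0615 0.4422] 25.7
pos [ 0.5845 -0.1864  0.1438] yaw 2.3705816846032426 t 25.7 gw 0.05960968985672793 n 4 total rotvec [-0.0001  0.0002 -0.1855] world d [ 0.0072  0.1679 -0.0238]
0 dr [-0.      0.0001 -0.0464] slide [ 0.0035 -0.0419  0.0059]
1 dr [-0.      0.0001 -0.0464] slide [ 0.0055 -0.0416  0.0059]
2 dr [-0.      0.0001 -0.0464] slide [ 0.0074 -0.0413  0.0059]
3 dr [-0.      0.0001 -0.0464] slide [ 0.0093 -0.041   0.0059]
```

View pics/z17.png

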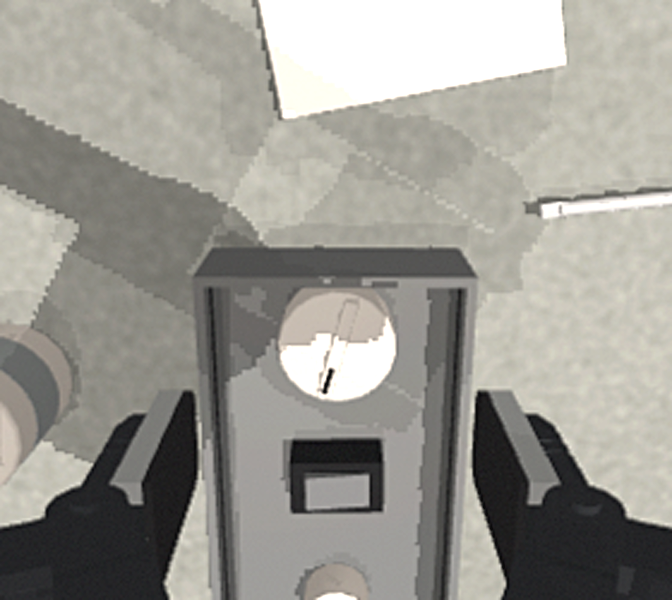

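All three parts lie flat in the tub in the right order. Now the lid.

Request:
jog_arm(dr=[[0,0,-0.046],[0,0,-0.046],[0,0,-0.046],[0,0,-0.047],[0,0,0],[0,0,0],[0,0,0],[0,0,0],[0,0,0],[0,0,0]], slide=[[0.0035,-0.042,0],[0.0055,-0.0415,0],[0.0075,-0.0415,0],[0.009,-0.041,0],[0,0,0],[0,0,0],[0,0,0],[0,0,0],[0,0,0],[0,0,0]], gripper=[0.2,0.2,0.2,0.2,0.2,0.2,0.2,0.2,0.2,0.2])

```text
time_s: 26.7
position: [0.5915, -0.0181, 0.144]
tool_rot: [[0.974, 0.225, -0.0], [0.225, -0.974, 0.0], [-0.0, -0.0, -1.0]]
ft_force: [-0.6, 0.3, -0.5]
grip_width: 0.0511
```

Run:
```python
from h import *
w=viewer.get_image("wrist");save(w,"w18")
o=observe();print(o["position"],yaw(o["tool_rot"]),o["grip_width"],o["ft_force"],o["time_s"])
```

```text
[ 0.5915 -0.0179  0.144 ] 12.99457368111692 0.05158623182790676 [-0.1836  0.1686  0.5221] 26.75
```

View pics/w18.png

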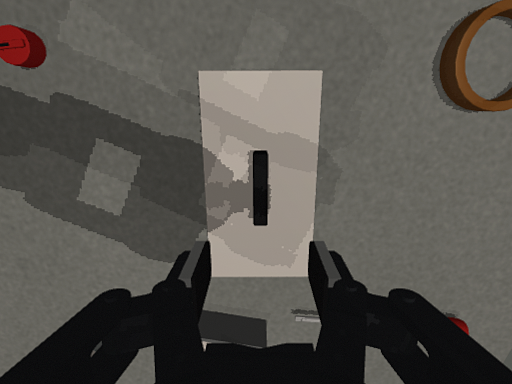

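Run:
```python
from h import *
w=load("w18")
a=cv2.resize(w["pixels"][60:290,190:335],None,fx=5,fy=2.6,interpolation=cv2.INTER_CUBIC);cv2.imwrite("pics/z18.png",a)
L=np.array([onz(w,p,.014) for p in [(199,71),(322,70),(314,276.3),(211,277)]]);print(L.mean(0))
for i in range(4): print(np.linalg.norm(L[i]-L[i-1]), np.degrees(np.arctan2(*(L[i]-L[i-1])[[1,0]])))
o=observe();print(o["tool_rot"].T@(L.mean(0)-o["position"]))
```

```text
[ 0.594  -0.0194  0.014 ]
0.21092922268272474 103.17071065754517
0.10985868733938929 13.48567800554663
0.21092551661259462 -75.70847742961342
0.11398470111443111 -166.50357473850647
[0.0021 0.002  0.13  ]
```

View pics/z18.png

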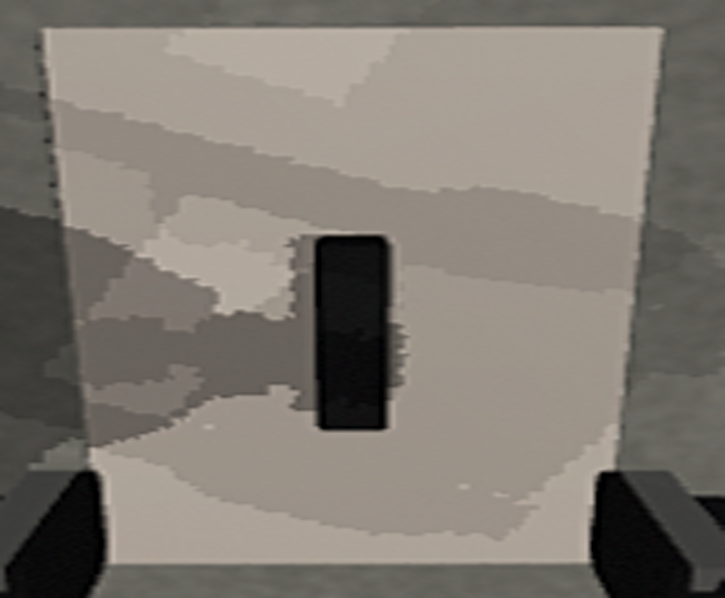

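Request:
jog_arm(dr=[[0,0,-0.004],[0,0,0],[0,0,0],[0,0,0],[0,0,0],[0,0,0],[0,0,0],[0,0,0],[0,0,0],[0,0,0]], slide=[[0.0015,0.002,0.03],[0,0,0.045],[0,0,0.035],[0,0,0.018],[0,0,0.01],[0,0,0],[0,0,0],[0,0,0],[0,0,0],[0,0,0]], gripper=[0,0,0,0,0,0,0,-1,-1,-1], force=70)

```text
time_s: 27.75
position: [0.594, -0.0191, 0.0073]
tool_rot: [[0.973, 0.23, 0.002], [0.23, -0.973, -0.0], [0.002, 0.001, -1.0]]
ft_force: [-0.4, 0.7, 6.5]
grip_width: 0.0121
```

Run:
```python
from h import *
w=viewer.get_image("wrist");w=viewer.get_image("wrist");save(w,"w19")
o=observe();print(o["position"],yaw(o["tool_rot"]),o["grip_width"],o["ft_force"],o["time_s"])
```

```text
[ 0.594  -0.0191  0.0073] 13.274760120292536 0.012778863432553186 [-1.2249 -0.1307  6.5834] 27.85
```

View pics/w19.png

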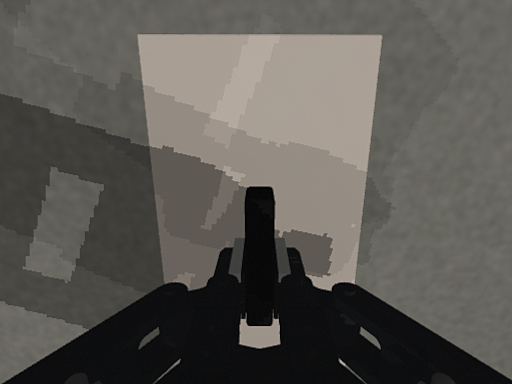

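Request:
jog_arm(dr=[[0,0,0],[0,0,0.094],[0,0,0.094],[0,0,0],[0,0,0],[0,0,0],[0,0,0],[0,0,0],[0,0,0],[0,0,0]], slide=[[0,0,-0.02],[0,0,-0.04],[0,0,-0.04],[-0.0025,0.039,0],[-0.0025,0.039,0],[-0.0025,0.039,0],[-0.0025,0.039,0],[-0.0025,0.039,0],[-0.0025,0.039,0],[-0.0019,0.0395,0]], gripper=[-1,-1,-1,-1,-1,-1,-1,-1,-1,-1])

```text
time_s: 28.85
position: [0.5881, -0.2945, 0.1063]
tool_rot: [[0.999, 0.044, 0.0], [0.044, -0.999, -0.0], [0.0, 0.0, -1.0]]
ft_force: [0.2, -0.4, -0.1]
grip_width: 0.0124
```

Run:
```python
from h import *
w=viewer.get_image("wrist");w=viewer.get_image("wrist");w=viewer.get_image("wrist");w=viewer.get_image("wrist");save(w,"w20")
s=viewer.get_image("scene");save(s,"s20");t=viewer.get_image("top");save(t,"t20")
o=observe();print(o["position"],yaw(o["tool_rot"]),o["grip_width"],o["ft_force"],o["wrist_torque"],o["time_s"])
a=cv2.resize(s["pixels"][90:220,150:320],None,fx=4,fy=4,interpolation=cv2.INTER_CUBIC);cv2.imwrite("pics/zs20.png",a)
```

```text
[ 0.5884 -0.2918  0.106 ] 2.5543841137130627 0.012097144841100669 [-0.1842  0.3183 -0.5805] [-0.0483 -0.0363 -0.049 ] 29.15
```

View pics/w20.png

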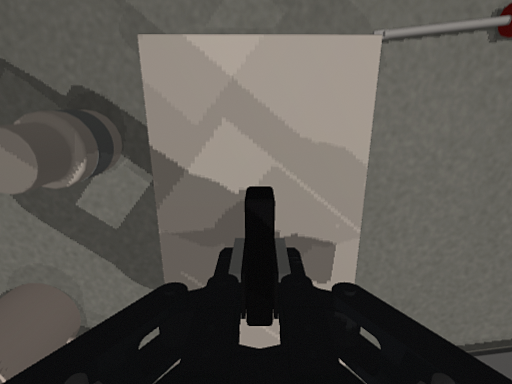

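View pics/zs20.png

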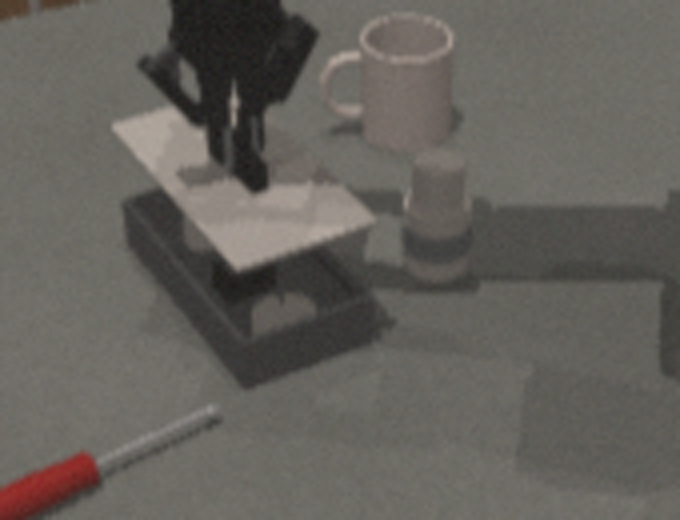

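Run:
```python
from h import *
w=load("w20");o=observe()
A=onz(w,(138,35),.1127);B=onz(w,(382,34.5),.1127);m=(A+B)/2;print(A,B,np.linalg.norm(A-B),np.degrees(np.arctan2(*(B-A)[[1,0]])))
r=np.radians(2.5);print("lid ctr",m-.106*np.array([-np.sin(r),np.cos(r),0]),o["position"])
plan([.589,-.293,.041],2.5)
```

```text
[ 0.5288 -0.1925  0.1127] [ 0.6388 -0.1877  0.1127] 0.11004632576283237 2.5012054622445627
lid ctr [ 0.5884 -0.296   0.1127] [ 0.5884 -0.2918  0.106 ]
pos [ 0.5884 -0.2918  0.106 ] yaw 2.5543841137130627 t 29.15 gw 0.012097144841100669 n 2 total rotvec [-0.0005  0.0003  0.0009] world d [ 0.0006 -0.0012 -0.065 ]
0 dr [-0.0003  0.0002  0.0005] slide [0.0003 0.0006 0.0325]
1 dr [-0.0003  0.0002  0.0005] slide [0.0003 0.0006 0.0325]
```

Request:
jog_arm(dr=[[0,0,0],[0,0,0],[0,0,0],[0,0,0],[0,0,0],[0,0,0],[0,0,0],[0,0,0],[0,0,0],[0,0,0]], slide=[[0.0006,0,0.025],[0,0,0.02],[0,0,0.006],[0,0,0.002],[0,0,0.002],[0,0,0.002],[0,0,0],[0,0,0],[0,0,0],[0,0,0]], gripper=[-1,-1,-1,-1,-1,-1,-1,-1,-1,-1])

```text
time_s: 30.15
position: [0.5891, -0.293, 0.0492]
tool_rot: [[0.999, 0.044, 0.0], [0.044, -0.999, -0.0], [0.0, 0.0, -1.0]]
ft_force: [-0.6, 0.8, -1.9]
grip_width: 0.012
```

Run:
```python
from h import *
s=viewer.get_image("scene");save(s,"s21")
o=observe();print(o["position"],yaw(o["tool_rot"]),o["grip_width"],o["ft_force"],o["wrist_torque"],o["time_s"])
a=cv2.resize(s["pixels"][110:200,160:270],None,fx=7,fy=6,interpolation=cv2.INTER_CUBIC);cv2.imwrite("pics/zs21.png",a)
```

```text
[ 0.589  -0.293   0.0492] 2.4961933680483375 0.012471078702788772 [-1.0504 -0.9691 -2.4487] [-0.0307  0.0157 -0.0793] 30.2
```

View pics/zs21.png

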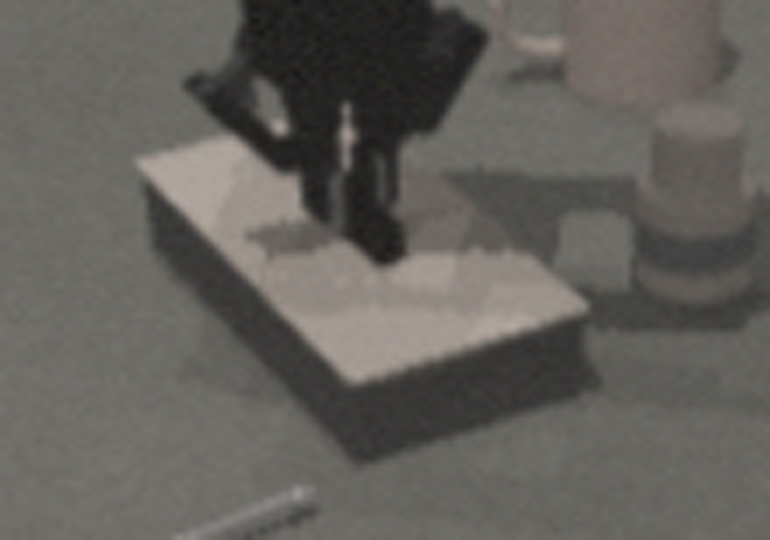

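The skirt is just inside the rim with no contact force. I lower it the rest of the way.

Request:
jog_arm(dr=[[0,0,0],[0,0,0],[0,0,0],[0,0,0],[0,0,0],[0,0,0],[0,0,0],[0,0,0],[0,0,0],[0,0,0]], slide=[[0,0,0.001],[0,0,0.001],[0,0,0.001],[0,0,0.001],[0,0,0.001],[0,0,0.001],[0,0,0.001],[0,0,0],[0,0,0],[0,0,0]], gripper=[-1,-1,-1,-1,-1,-1,-1,-1,-1,-1])

```text
time_s: 31.2
position: [0.5891, -0.293, 0.0421]
tool_rot: [[0.999, 0.044, 0.0], [0.044, -0.999, -0.0], [0.0, 0.0, -1.0]]
ft_force: [0.1, 0.3, -1.1]
grip_width: 0.0125
```

Run:
```python
from h import *
o=observe();print(o["position"],yaw(o["tool_rot"]),o["grip_width"],o["ft_force"],o["wrist_torque"],o["time_s"])
```

```text
[ 0.5891 -0.293   0.0421] 2.5009743741858776 0.012455209112177403 [ 0.1195  0.3248 -1.0685] [-0.0065 -0.009  -0.0606] 31.2
```

Request:
jog_arm(dr=[[0,0,0],[0,0,0],[0,0,0],[0,0,0],[0,0,0],[0,0,0],[0,0,0],[0,0,0],[0,0,0],[0,0,0]], slide=[[0,0,0.0005],[0,0,0.0005],[0,0,0.0005],[0,0,0],[0,0,0],[0,0,0],[0,0,0],[0,0,0],[0,0,0],[0,0,0]], gripper=[-1,-1,-1,-1,-1,-1,-1,-1,-1,-1])

```text
time_s: 32.2
position: [0.5891, -0.2929, 0.0413]
tool_rot: [[0.999, 0.044, 0.0], [0.044, -0.999, -0.0], [0.0, 0.0, -1.0]]
ft_force: [-2.3, 0.6, 4.9]
grip_width: 0.0125
```

The lid is home: contact came exactly at the predicted TCP height, 0.0413. I release it.

Request:
jog_arm(dr=[[0,0,0],[0,0,0],[0,0,0],[0,0,0],[0,0,0],[0,0,-0.14],[0,0,-0.14],[0,0,-0.14],[0,0,-0.14],[0,0,-0.14]], slide=[[0,0,0],[0,0,0],[0,0,-0.025],[0,0,-0.045],[0,0,-0.045],[0,0,-0.02],[0,0,0],[0,0,0],[0,0,0],[0,0,0]], gripper=[-0.3,-0.3,-0.3,-0.3,1,1,1,1,1,1])

```text
time_s: 33.2
position: [0.589, -0.2929, 0.1753]
tool_rot: [[0.732, 0.681, -0.0], [0.681, -0.732, 0.0], [-0.0, -0.0, -1.0]]
ft_force: [-0.4, 0.7, 0.3]
grip_width: 0.085
```

Run:
```python
from h import *
o=observe();print(o["position"],yaw(o["tool_rot"]),o["grip_width"],o["ft_force"],o["wrist_torque"],o["time_s"])
w2=load("w2");a=cv2.resize(w2["pixels"][210:310,325:450],None,fx=6,fy=6,interpolation=cv2.INTER_CUBIC);cv2.imwrite("pics/zst.png",cv2.convertScaleAbs(a,alpha=1.8,beta=10))
plan([.4388,-.253,.16],50)
```

```text
[ 0.589  -0.2929  0.1753] 42.93821793212432 0.08495605285991926 [-0.3556  0.6503  0.3154] [-0.013   0.0102  0.0561] 33.2
pos [ 0.589  -0.2929  0.1753] yaw 42.93821793212432 t 33.2 gw 0.08495605285991926 n 4 total rotvec [-0.0002 -0.     -0.1233] world d [-0.1502  0.0399 -0.0153]
0 dr [-0.     -0.     -0.0308] slide [-0.0207 -0.0329  0.0038]
1 dr [-0.     -0.     -0.0308] slide [-0.0197 -0.0335  0.0038]
2 dr [-0.     -0.     -0.0308] slide [-0.0186 -0.0341  0.0038]
3 dr [-0.     -0.     -0.0308] slide [-0.0176 -0.0347  0.0038]
```

View pics/zst.png

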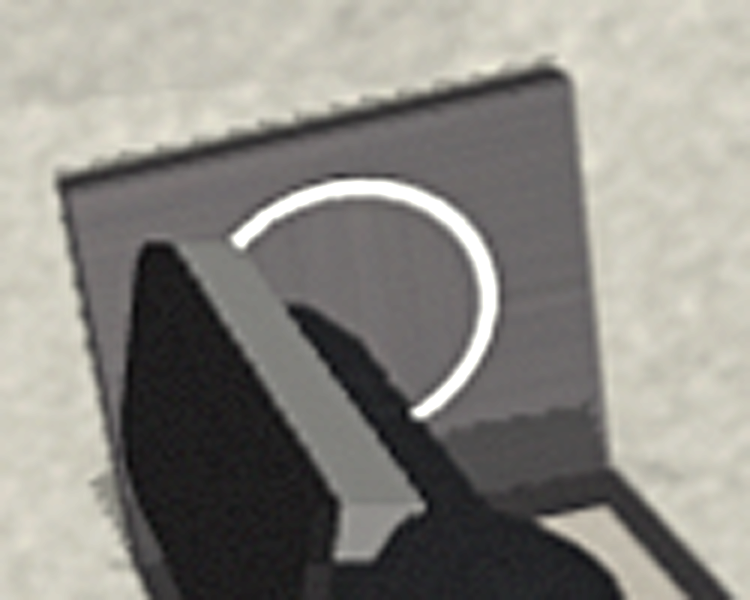

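Request:
jog_arm(dr=[[0,0,0],[0,0,0],[0,0,0],[0,0,0],[0,0,0],[0,0,0],[0,0,0],[0,0,0],[0,0,0],[0,0,0]], slide=[[-0.02,-0.032,0],[-0.021,-0.033,0],[-0.021,-0.033,0],[-0.021,-0.033,0],[0,0,0],[0,0,0],[0,0,0],[0,0,0],[0,0,0],[0,0,0]], gripper=[1,1,1,1,1,1,1,1,1,1])

```text
time_s: 34.2
position: [0.4396, -0.2528, 0.1753]
tool_rot: [[0.736, 0.677, -0.0], [0.677, -0.736, 0.0], [0.0, -0.0, -1.0]]
ft_force: [0.8, 0.6, 0.6]
grip_width: 0.0853
```

Run:
```python
from h import *
w=viewer.get_image("wrist");save(w,"w22");s=viewer.get_image("scene");save(s,"s22")
o=observe();print(o["position"],yaw(o["tool_rot"]),o["grip_width"],o["time_s"])
cv2.imwrite("pics/zs22.png",cv2.resize(s["pixels"][90:220,150:320],None,fx=4,fy=4,interpolation=cv2.INTER_CUBIC))
```

```text
[ 0.4394 -0.2527  0.1754] 42.61936598772565 0.08548385268575476 34.3
```

View pics/w22.png

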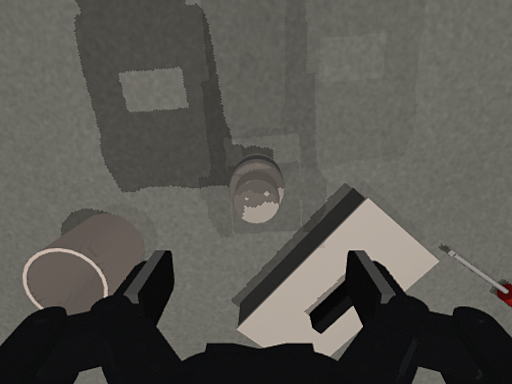

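View pics/zs22.png

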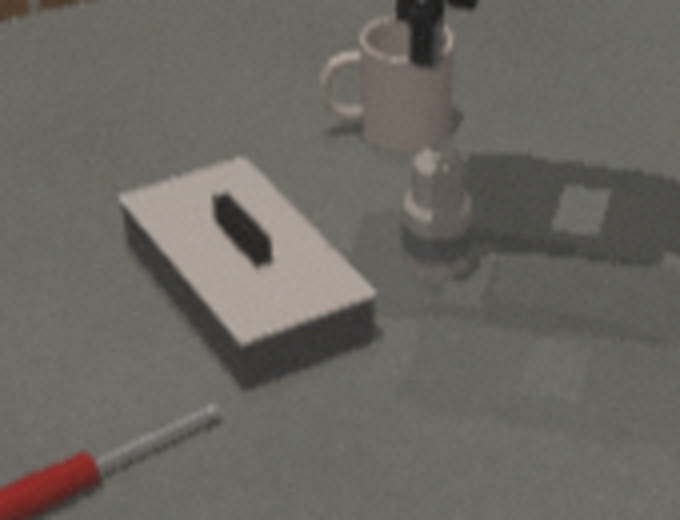

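The lid sits flush on the tub. Next I measure the top of the cartridge.

Run:
```python
from h import *
w=load("w22");w3=load("w3")
a=cv2.resize(w["pixels"][140:235,215:300],None,fx=6,fy=6,interpolation=cv2.INTER_CUBIC);b=cv2.resize(w3["pixels"][125:220,125:210],None,fx=6,fy=6,interpolation=cv2.INTER_CUBIC)
cv2.imwrite("pics/zc.png",cv2.convertScaleAbs(np.hstack([a,b])[:, :],alpha=1.3)[:570,:790] if 0 else cv2.resize(np.hstack([a,b]),(800,447)))
```

```text
(no output)
```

View pics/zc.png

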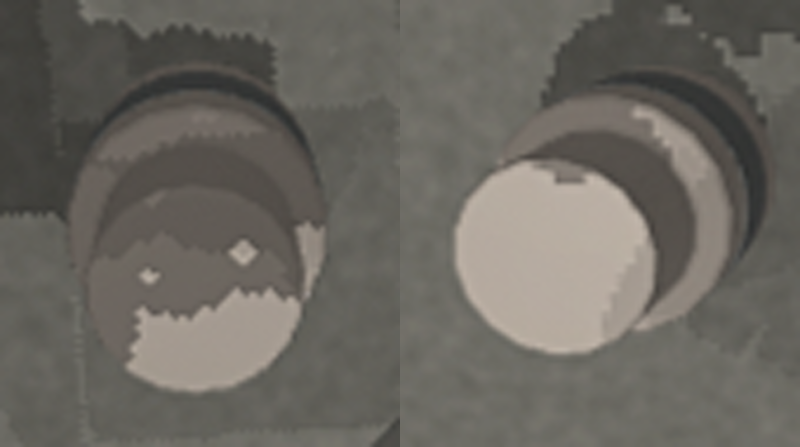

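Run:
```python
from h import *
w=load("w22");w3=load("w3")
X,e=tri([(w,(256.8,201.2)),(w3,(157.9,179.5))]);print(X,e,onz(w,(256.8,201.2),.095),onz(w3,(157.9,179.5),.095))
plan([X[0],X[1],.068])
```

```text
[ 0.4394 -0.257   0.0938] [0.1984011766323469, 0.18583279043360318] [ 0.4393 -0.2566  0.095 ] [ 0.4389 -0.2566  0.095 ]
pos [ 0.4394 -0.2527  0.1754] yaw 42.61936598772565 t 34.3 gw 0.08548385268575476 n 3 total rotvec [-0.0002  0.     -0.    ] world d [-0.0001 -0.0042 -0.1074]
0 dr [-0.0001  0.     -0.    ] slide [-0.001   0.001   0.0358]
1 dr [-0.0001  0.     -0.    ] slide [-0.001   0.001   0.0358]
2 dr [-0.0001  0.     -0.    ] slide [-0.001   0.001   0.0358]
```

Request:
jog_arm(dr=[[0,0,0],[0,0,0],[0,0,0],[0,0,0],[0,0,0],[0,0,0],[0,0,0],[0,0,0],[0,0,0],[0,0,0]], slide=[[-0.003,0.003,0.02],[0,0,0.04],[0,0,0.035],[0,0,0.018],[0,0,0.008],[0,0,0],[0,0,0],[0,0,0],[0,0,0],[0,0,0]], gripper=[1,1,1,1,1,1,1,-1,-1,-1], force=60)

```text
time_s: 35.3
position: [0.4393, -0.2571, 0.0551]
tool_rot: [[0.736, 0.677, 0.001], [0.677, -0.736, -0.001], [0.0, 0.001, -1.0]]
ft_force: [-0.2, -0.0, -0.1]
grip_width: 0.044
```

Run:
```python
from h import *
w=viewer.get_image("wrist");w=viewer.get_image("wrist");save(w,"w23")
o=observe();print(o["position"],yaw(o["tool_rot"]),o["grip_width"],o["ft_force"],o["time_s"])
plan([.52,.28,.14],101.7)
```

```text
[ 0.4394 -0.2572  0.0553] 42.60646611389728 0.03811494477201793 [-0.6084  1.7506  6.1508] 35.4
pos [ 0.4394 -0.2572  0.0553] yaw 42.60646611389728 t 35.4 gw 0.03811494477201793 n 13 total rotvec [ 0.0014  0.0007 -1.0314] world d [0.0806 0.5372 0.0847]
0 dr [ 0.0001  0.0001 -0.0793] slide [ 0.0325 -0.0262 -0.0065]
1 dr [ 0.0001  0.0001 -0.0793] slide [ 0.0345 -0.0235 -0.0065]
2 dr [ 0.0001  0.0001 -0.0793] slide [ 0.0363 -0.0207 -0.0065]
3 dr [ 0.0001  0.0001 -0.0793] slide [ 0.0378 -0.0178 -0.0065]
4 dr [ 0.0001  0.0001 -0.0793] slide [ 0.0391 -0.0147 -0.0065]
5 dr [ 0.0001  0.0001 -0.0793] slide [ 0.0401 -0.0116 -0.0065]
6 dr [ 0.0001  0.0001 -0.0793] slide [ 0.0409 -0.0084 -0.0065]
7 dr [ 0.0001  0.0001 -0.0793] slide [ 0.0415 -0.0051 -0.0065]
8 dr [ 0.0001  0.0001 -0.0793] slide [ 0.0417 -0.0018 -0.0065]
9 dr [ 0.0001  0.0001 -0.0793] slide [ 0.0418  0.0015 -0.0065]
10 dr [ 0.0001  0.0001 -0.0793] slide [ 0.0415  0.0048 -0.0065]
11 dr [ 0.0001  0.0001 -0.0793] slide [ 0.041   0.0081 -0.0065]
12 dr [ 0.0001  0.0001 -0.0793] slide [ 0.0402  0.0113 -0.0065]
```

View pics/w23.png

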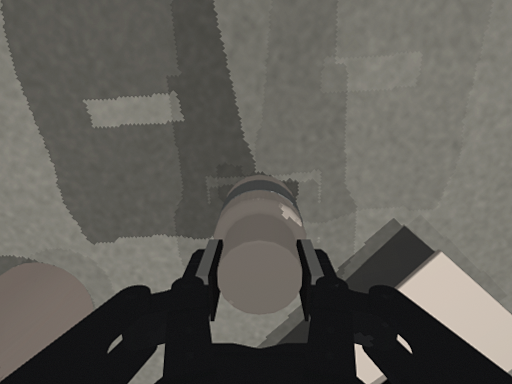

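Request:
jog_arm(dr=[[0,0,0],[0,0,-0.147],[0,0,-0.147],[0,0,-0.147],[0,0,-0.147],[0,0,-0.147],[0,0,-0.147],[0,0,-0.147],[0,0,0],[0,0,0]], slide=[[0,0,-0.03],[0,0,-0.045],[0,0,-0.045],[0,0,0],[0,0,0],[0,0,0],[0,0,0],[0,0,0],[0.04,0.013,0],[0.042,0.013,0]], gripper=[-1,-1,-1,-1,-1,-1,-1,-1,-1,-1])

```text
time_s: 36.4
position: [0.4479, -0.1709, 0.1742]
tool_rot: [[-0.198, 0.98, -0.0], [0.98, 0.198, 0.0], [0.0, -0.0, -1.0]]
ft_force: [0.8, 0.9, -0.4]
grip_width: 0.0383
```

Request:
jog_arm(dr=[[0,0,0],[0,0,0],[0,0,0],[0,0,0],[0,0,0],[0,0,0],[0,0,0],[0,0,0],[0,0,0],[0,0,0]], slide=[[0.042,0.013,0],[0.042,0.013,0],[0.042,0.013,0],[0.042,0.013,0],[0.042,0.013,0],[0.042,0.013,0],[0.04,0.013,0],[0,0,0],[0,0,0],[0,0,0]], gripper=[-1,-1,-1,-1,-1,-1,-1,-1,-1,-1])

```text
time_s: 37.4
position: [0.4786, 0.1322, 0.1744]
tool_rot: [[-0.2, 0.98, -0.0], [0.98, 0.2, -0.0], [-0.0, -0.0, -1.0]]
ft_force: [0.7, 0.7, -1.3]
grip_width: 0.0383
```

Run:
```python
from h import *
w=viewer.get_image("wrist");save(w,"w24")
o=observe();print(o["position"],yaw(o["tool_rot"]),o["grip_width"],o["ft_force"],o["time_s"])
```

```text
[0.4787 0.1319 0.1745] 101.48332961148243 0.03780978028593293 [-0.2742  0.3907 -1.1147] 37.45
```

View pics/w24.png

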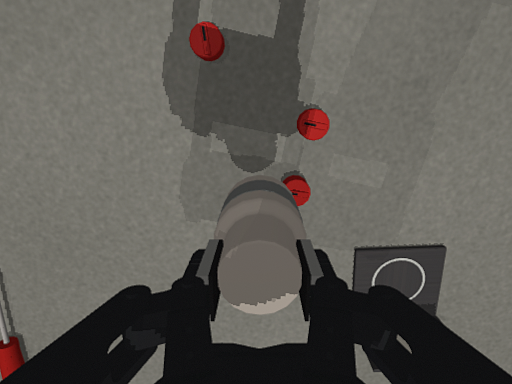

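Run:
```python
from h import *
from scipy.optimize import least_squares
def fit(name,box,thr):
    w=load(name);g=cv2.cvtColor(w["pixels"],cv2.COLOR_BGR2GRAY);x0,y0,x1,y1=box
    ys,xs=np.nonzero(g[y0:y1,x0:x1]>thr);P=np.array([onz(w,(x+x0,y+y0),.008) for x,y in zip(xs,ys)])
    r=least_squares(lambda q:np.hypot(P[:,0]-q[0],P[:,1]-q[1])-q[2],[P[:,0].mean(),P[:,1].mean(),.033],loss="soft_l1",f_scale=.001)
    print(name,len(P),r.x,np.abs(r.fun).max());return w
w=fit("w24",(365,255,430,302),125);fit("w2",(363,236,410,282),120)
a=cv2.resize(w["pixels"][235:335,345:455],None,fx=6,fy=6,interpolation=cv2.INTER_CUBIC);cv2.imwrite("pics/z24.png",cv2.convertScaleAbs(a,alpha=1.8,beta=10))
```

```text
w24 238 [0.5764 0.3286 0.0315] 0.0016781627949682548
w2 173 [0.576  0.3291 0.0316] 0.001664674303501687
```

View pics/z24.png

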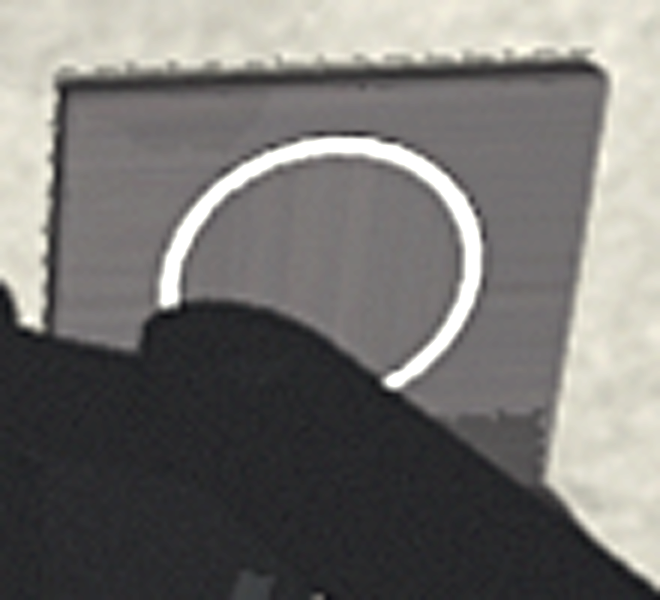

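Request:
jog_arm(dr=[[0,0,0],[0,0,0],[0,0,0],[0,0,0],[0,0,0],[0,0,0],[0,0,0],[0,0,0],[0,0,0],[0,0,0]], slide=[[0.0345,0.027,0],[0.035,0.027,0],[0.035,0.027,0],[0.035,0.027,0],[0.034,0.027,0],[0,0,0.03],[0,0,0.02],[0,0,0],[0,0,0],[0,0,0]], gripper=[-1,-1,-1,-1,-1,-1,-1,-1,-1,-1])

```text
time_s: 38.45
position: [0.5771, 0.3294, 0.1263]
tool_rot: [[-0.199, 0.98, 0.002], [0.98, 0.199, 0.001], [0.0, 0.003, -1.0]]
ft_force: [-0.2, -1.2, -2.2]
grip_width: 0.0383
```

Run:
```python
from h import *
w=viewer.get_image("wrist");save(w,"w25");s=viewer.get_image("scene");save(s,"s25")
o=observe();print(o["position"],yaw(o["tool_rot"]),o["grip_width"],o["ft_force"],o["time_s"])
cv2.imwrite("pics/zs25.png",cv2.resize(s["pixels"][230:350,270:400],None,fx=5,fy=5,interpolation=cv2.INTER_CUBIC))
plan([.5765,.329,.0635])
```

```text
[0.5768 0.3297 0.1261] 101.52821758528297 0.03803450838760132 [-0.4413  0.0238 -1.4694] 38.55
pos [0.5768 0.3297 0.1261] yaw 101.52821758528299 t 38.55 gw 0.03803450838760132 n 2 total rotvec [ 0.0024 -0.0004 -0.    ] world d [-0.0003 -0.0007 -0.0626]
0 dr [ 0.0012 -0.0002 -0.    ] slide [-0.0003 -0.0003  0.0313]
1 dr [ 0.0012 -0.0002 -0.    ] slide [-0.0003 -0.0003  0.0313]
```

View pics/w25.png

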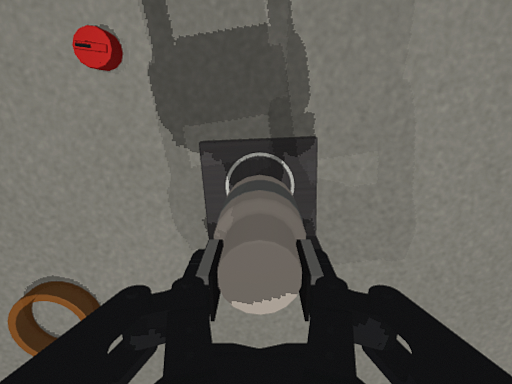

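View pics/zs25.png

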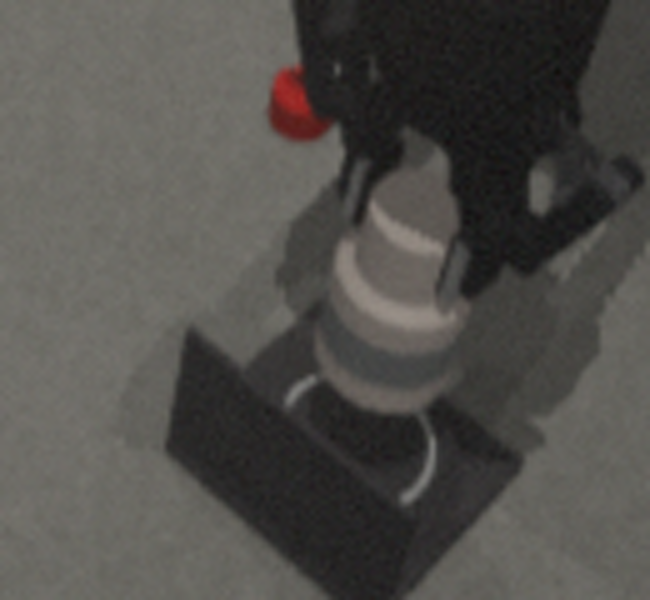

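Request:
jog_arm(dr=[[0,0,0],[0,0,0],[0,0,0],[0,0,0],[0,0,0],[0,0,0],[0,0,0],[0,0,0],[0,0,0],[0,0,0]], slide=[[-0.0005,-0.0005,0.02],[0,0,0.025],[0,0,0.01],[0,0,0.003],[0,0,0.002],[0,0,0.001],[0,0,0],[0,0,0],[0,0,0],[0,0,0]], gripper=[-1,-1,-1,-1,-1,-1,-1,-1,-1,-1])

```text
time_s: 39.55
position: [0.5759, 0.3294, 0.0637]
tool_rot: [[-0.201, 0.98, 0.0], [0.98, 0.201, 0.0], [0.0, 0.0, -1.0]]
ft_force: [-0.0, 0.7, -0.7]
grip_width: 0.0381
```

Run:
```python
from h import *
w=viewer.get_image("wrist");save(w,"w26")
o=observe();print(o["position"],yaw(o["tool_rot"]),o["grip_width"],o["ft_force"],o["time_s"])
cv2.imwrite("pics/z26.png",cv2.resize(w["pixels"][130:330,170:350],None,fx=3,fy=3,interpolation=cv2.INTER_CUBIC))
```

```text
[0.5758 0.3294 0.0637] 101.5643702099174 0.03842114181445059 [-0.7179  0.348  -0.9957] 39.6
```

View pics/z26.png

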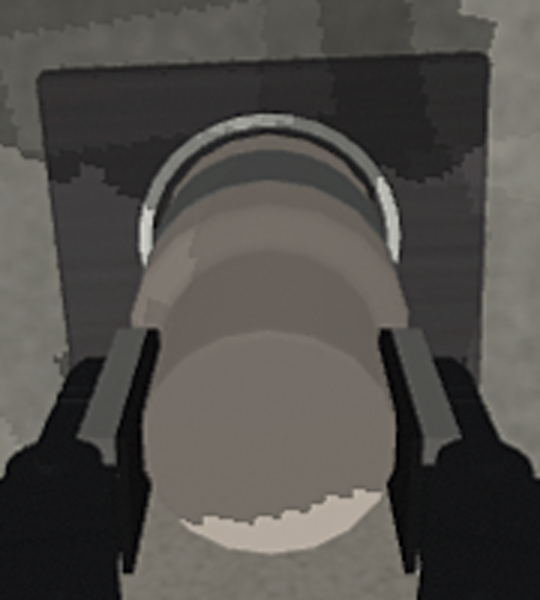

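Run:
```python
from h import *
w=load("w26");o=observe();d=-o["tool_rot"][:,1]
def c(p): return ((np.array(p)-[170,130])*3).round(1)
for C in ([.5765,.329,.008],[.5758,.3294,.008]):
    C=np.array(C);print("ring outer front",c(proj(w,C+d*.033)),"27mm front",c(proj(w,C+d*.027)))
A=onz(w,(170+268/3,130+113/3),.008);B=onz(w,(170+268/3,130+134/3),.008);print(A+(-d)*.033,B-d*.027)
a=cv2.resize(w["pixels"][160:200,210:310],None,fx=8,fy=12,interpolation=cv2.INTER_CUBIC);cv2.imwrite("pics/z26b.png",cv2.convertScaleAbs(a,alpha=1.6,beta=10))
```

```text
ring outer front [270.5 112.9] 27mm front [270.5 137. ]
ring outer front [272.7 110.5] 27mm front [272.7 134.6]
[0.5766 0.3284 0.008 ] [0.5759 0.3283 0.008 ]
```

View pics/z26b.png

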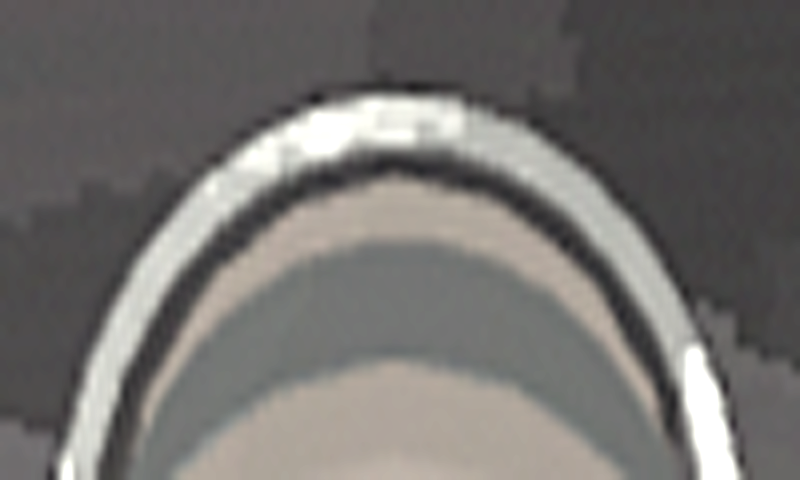

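Request:
jog_arm(dr=[[0,0,0],[0,0,0],[0,0,0],[0,0,0],[0,0,0],[0,0,0],[0,0,0],[0,0,0],[0,0,0],[0,0,0]], slide=[[0,0.0007,0],[0,0,0.0005],[0,0,0.0003],[0,0,0],[0,0,0],[0,0,0],[0,0,0],[0,0,0],[0,0,0],[0,0,0]], gripper=[-1,-1,-1,-1,-1,-1,-1,-1,-1,-1])

```text
time_s: 40.6
position: [0.5768, 0.3297, 0.0634]
tool_rot: [[-0.201, 0.98, 0.001], [0.98, 0.201, 0.0], [0.0, 0.001, -1.0]]
ft_force: [-1.3, -0.1, 5.5]
grip_width: 0.0384
```

Contact at the predicted height. I release and lift away.

Request:
jog_arm(dr=[[0,0,0],[0,0,0],[0,0,0],[0,0,0],[0,0,0],[0,0,0],[0,0,0],[0,0,0],[0,0,0],[0,0,0]], slide=[[0,0,0],[0,0,0],[0,0,0],[0,0,0],[0,0,-0.02],[0,0,-0.045],[0,0,-0.045],[0,-0.04,0],[0,-0.04,0],[0,-0.03,0]], gripper=[0.3,0.3,0.3,0.3,0.3,0.3,0.3,0.3,0.3,0.3])

```text
time_s: 41.6
position: [0.4667, 0.3071, 0.1729]
tool_rot: [[-0.201, 0.98, -0.0], [0.98, 0.201, 0.0], [0.0, -0.0, -1.0]]
ft_force: [-0.6, 0.3, 0.6]
grip_width: 0.0553
```

Request:
jog_arm(dr=[[0,0,0],[0,0,0],[0,0,0],[0,0,0],[0,0,0],[0,0,0],[0,0,0],[0,0,0],[0,0,0],[0,0,0]], slide=[[0,-0.03,-0.02],[0,0,0],[0,0,0],[0,0,0],[0,0,0],[0,0,0],[0,0,0],[0,0,0],[0,0,0],[0,0,0]], gripper=[0.3,0.3,0.3,0.3,0.3,0.3,0.3,0.3,0.3,0.3])

```text
time_s: 42.6
position: [0.4394, 0.3014, 0.1927]
tool_rot: [[-0.2, 0.98, 0.0], [0.98, 0.2, -0.0], [-0.0, 0.0, -1.0]]
ft_force: [0.2, 0.1, -0.5]
grip_width: 0.0556
```

Run:
```python
from h import *
w=viewer.get_image("wrist");save(w,"w27");s=viewer.get_image("scene");save(s,"s27");t=viewer.get_image("top");save(t,"t27")
o=observe();print(o["position"],o["grip_width"],o["ft_force"],o["time_s"])
cv2.imwrite("pics/zs27.png",cv2.resize(s["pixels"][90:350,130:420],None,fx=2.3,fy=2.3,interpolation=cv2.INTER_CUBIC))
cv2.imwrite("pics/zt27.png",cv2.resize(t["pixels"][90:270,110:390],None,fx=2.8,fy=2.8,interpolation=cv2.INTER_CUBIC))
```

```text
[0.4393 0.3015 0.1927] 0.05534855253999141 [0.5877 0.1054 1.0178] 42.75
```

View pics/zs27.png

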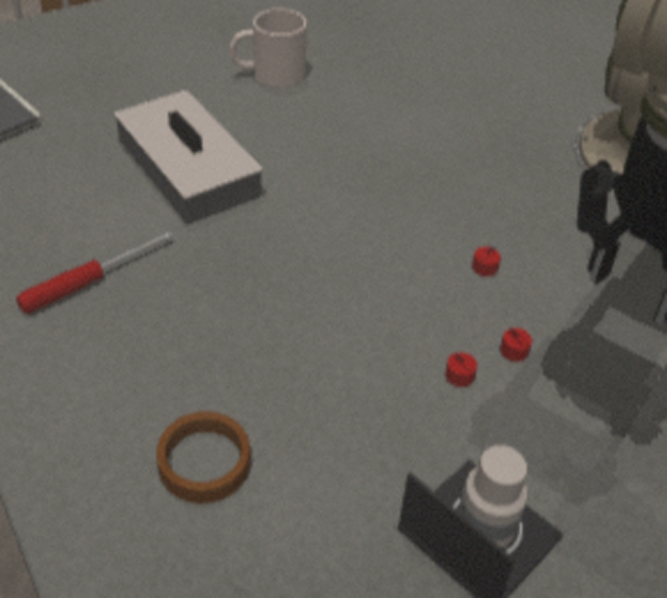

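View pics/zt27.png

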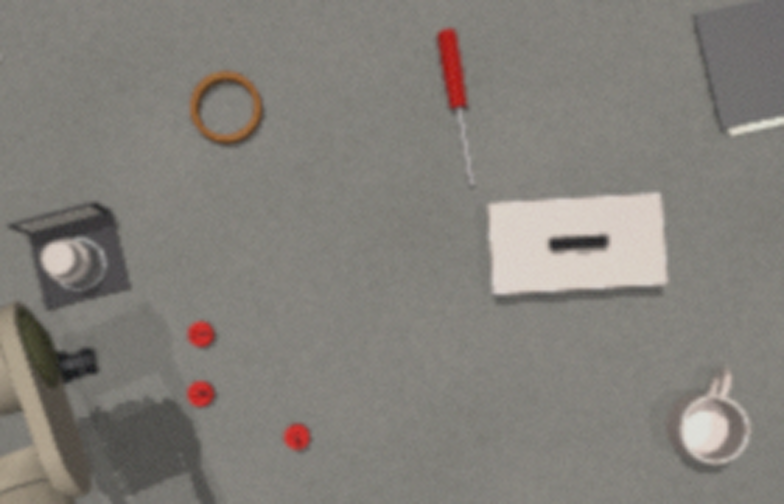

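View pics/w27.png

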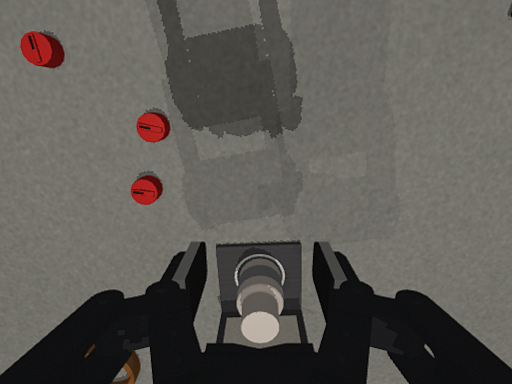

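The cartridge stands centred in the ring. The lid is flush, and the mug, tape, screwdriver and red dials are where they were. Handing in.

Run:
```python
from rig import env
print(env.close_job())
```

```text
the job is handed in; nothing more can be done
None
```

The job is done and handed in after about 43 s of the 125 s allowed. No verdict was reported.

- **Tub:** The big dial is at the left end, the small white dial at the right end and the rocker switch in the middle. A wrist picture before the lid went on showed them in that order. The big dial and switch were flat with tops up; only part of the small dial was in that view.
- **Lid:** Contact came at the predicted height (TCP 0.0413 m), and the later scene and top views show it flush on the rim.
- **Cartridge:** It stands upright on the price stand. The last measurement before release put it about 0.7 mm off the ring's centre, which I corrected, and it looks centred in the final views.
- **Left alone:** The mug, tape roll, screwdriver and three red look-alike dials look unmoved in the final top view.

**What failed or disagreed:**
- **First grasp:** The jaws shut above the big dial without moving it. The shut fingertips turned out to be about 14 mm behind the reported TCP, not 11 mm ahead as `env.tcp_to_tips` says.
- **Calibration touch:** I found this by touching the counter with the shut fingertips, which peaked at about 41 N. That was the fingertips, not the arm or gripper body, and well under the 120 N wrist limit. I corrected all later grasps for it.
- **Tub position:** My estimates of its centre differed by up to about 2 mm between views, within the lid's 4 mm play.

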